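# Clamp a specimen block in the toggle-clamp fixture

## Task

Lay the amber specimen block flat on the fixture plate and slide it gently home into the corner of the nest by feel: first until it bears on the tall black end stop, then sideways until it bears on the low black side stop too, flush with both, while the clamp is still open. Then push the clamp's orange handle over and down past dead centre until it locks at its end and the rubber pad holds the block against the end stop. Do not force the block against the stops or the handle against its end, and leave the things around alone.

Things in the scene. Friction and masses are not known exactly. Their poses are not given: they have to be found in the camera images.
- fixture: Clamping fixture, fixed to the table: aluminium plate 130 mm in x, y from -140 to +170 mm, 12 mm thick. Origin on its underside, z up, plate top z = 12 mm. The block's nest is at the -y end, the push-type toggle clamp from y = 20 mm on: base 52 mm wide, plunger guide at y = 32 mm (to z = 39 mm). The robot must not push harder than 25 N on any part of it.
- end_stop: Black steel stop across the -y end of the nest, 34 (x) x 12 (y) x 22 mm high above the plate; origin: centre of its underside, at fixture x = 0, y = -116 mm, on the plate top. Its +y face (fixture y = -110 mm) is the face one short end of the block must touch. Rigid; with the clamp open the block may press it with at most 20 N.
- side_stop: Low black steel stop along the nest, 12 (x) x 50 (y) x 8 mm high above the plate; origin: centre of its underside, at fixture x = 28 mm, y = -80 mm, on the plate top. Its -x face (fixture x = 22 mm) is the face one long side of the block must touch. Rigid; the block may press it with at most 20 N.
- seat (a point): Where the centre of the block's underside lies when the block is fully home: fixture x = 0, y = -80 mm, z = 12 mm (plate top); the block's long side is then parallel to the fixture's y axis. Axes as the fixture's.
- specimen_block: Loose block, 0.1 to 0.25 kg: aluminium carrier 12 mm thick with amber clear resin cast on it, together 44 (x) x 60 (y) x 30 mm (z), the same width all the way up. Origin: centre of its underside, z up. Either end may go to the end stop. Grip it across its 44 mm width, above the 8 mm high side stop.
- clamp_handle (a joint): Handle angle in rad: 0 = open, upright; as it grows the handle's end swings towards fixture -y and down. 1.25 = dead centre, 1.37 = locked at its rigid end, 15 degrees above level. Friction takes 2 N at the grip; from 1.0, where the pad meets the block, the push rises to 4 to 7 N near 1.1, then falls; past dead centre it snaps to 1.37 by itself. Let go before, it springs back.
- handle_pivot (a point): Axis of the handle (along fixture x), at fixture x = 0, y = 140 mm, z = 27 mm.
- grip_point (a point): Point on the middle line of the orange round grip, 115 mm from the handle's pivot. The grip is 18 mm thick and runs from 61 to 145 mm from the pivot. Open, it stands upright, leaning 3.5 degrees to fixture +y. Push it here from its +y side, which becomes its upper side, along its arc about the pivot.
- pad_face (a point): Centre of the face of the black rubber pad (18 mm across) on the plunger, 27 mm above the table. Open it stands 59 mm from the face of the seated block; the handle drives it along fixture -y. It is sprung: 15 N per mm, squeezed 3 mm at dead centre.
- clamp_pad: The sprung rubber pad itself, 9 mm thick; origin on its back, 9 mm behind the pad's face. Holds the seated block with about 25 to 35 N when the handle is locked.
- sample_tube: Bystander: white plastic tube with a ribbed lid, 33 mm across, 96 mm tall, standing loose; origin: centre of its underside.
- jar: Bystander: small white jar with a white lid and a yellow band, 47 mm across, 56 mm tall, loose; origin: centre of its underside.
- petri_dish: Bystander: clear glass dish with lid, 68 mm across, 18 mm tall, loose; origin: centre of its underside.
There are look-alikes about, which are no part of the job. What is shaped like the specimen_block but red is not meant.

How it is judged:
On the way, in this order (a step that is already met when the one before it is completed fails the run):
1. with the clamp open, the block on the plate is slid against the end stop and bears on it with more than 1 N (contact force between specimen_block and end_stop above 1 N and z of specimen_block in the frame of fixture below 0.0145 m and value of joint clamp_handle below 0.4 rad), for 0.05 s.
2. still with the clamp open, the block is slid against the side stop and bears on it with more than 1 N, home in the corner (x of specimen_block in the frame of fixture between -0.0015 and 0.002 m and y of specimen_block in the frame of fixture between -0.082 and -0.0785 m and z of specimen_block in the frame of fixture below 0.0135 m and angle between specimen_block's own z axis and vertical below 0.05 rad and angle between the y axis of specimen_block and the y axis of fixture, either way round below 0.035 rad and contact force between specimen_block and side_stop above 1 N and value of joint clamp_handle below 0.4 rad), for 0.05 s.
3. the handle is pushed over centre and locked (value of joint clamp_handle above 1.33 rad), for 0.2 s.
At the end, for the whole second after the job is handed in: The block lies flat on the plate, at rest, within 1.5 mm of touching each of the two stops and within 2 degrees of square to them; the handle is locked past dead centre (joint above 1.33 rad) and the pad presses on the block with more than 15 N (x of specimen_block in the frame of fixture between -0.0015 and 0.002 m and y of specimen_block in the frame of fixture between -0.082 and -0.0785 m and z of specimen_block in the frame of fixture below 0.0135 m and angle between specimen_block's own z axis and vertical below 0.05 rad and angle between the y axis of specimen_block and the y axis of fixture, either way round below 0.035 rad and value of joint clamp_handle above 1.33 rad and contact force between clamp_pad and specimen_block above 15 N and linear speed of specimen_block below 0.01 m/s).
It fails at once if the block is pressed against the side stop, or while the clamp is open against the end stop, with more than 20 N ((contact force between specimen_block and end_stop above 20 N and value of joint clamp_handle below 0.8 rad) or contact force between specimen_block and side_stop above 20 N).
It fails at once if the robot pushes on the fixture or its clamp with more than 25 N (contact force between any of the arm, the fingers and fixture above 25 N).
It fails at once if a bystander is moved by more than 20 mm (distance of any of sample_tube, jar, petri_dish from where it was at the start of the episode above 0.02 m).
It also fails if it takes over 69 s, if anything falls off the work surface, if the arm or the gripper's body presses on something with over 40 N, if the wrist force passes 120 N, or if a joint passes its speed limit or range.

## Robot

A 6-joint arm with a two-finger parallel gripper is mounted at the origin on a cart in front of the work surface, level with it; the furniture and walls round the work are solid. World frame = base frame: x ahead of the robot, y to its left, z up, the work surface at z = 0. Lengths are in m, angles in rad, forces in N, time in s.
With the tool pointing down it reaches from about 0.375 to 0.975 m from the base axis. Payload 3.8 kg.
Tool frame: the origin (TCP) lies between the finger pads; the fingertips stand 17 mm ahead of it and the grasp point (between the pads) lies 2 mm behind it; y points along the fingers, z is the direction in which the jaws open and shut, and the axes are right-handed (so a half turn about y gives the same grasp; the last joint's range is limited). The gripper opens to 85 mm and grips with 20 to 120 N. Pads are 22 mm wide; open, the fingers measure 114 mm over their backs; the gripper's body (76 mm by 85 mm) begins 54 mm behind the grasp point. The pads swing forward as they close: fully open they stand 13 mm farther back than shut.
Start: joints at [-1.387, 0.264, 1.604, -0, 1.274, -0.037], TCP at [0.148, -0.659, 0.21] pointing down, gripper open.
Joint ranges: [-2.63, 2.63], [-0.94, 2.18], [0.31, 2.57], [-1.31, 4.45], [0, 2.66], [-2.55, 2.55]. Speed limits (rad/s): [2.57, 2.57, 3.14, 3.14, 3.14, 3.14].

## Interface

Orientations are given as a rotation vector (axis times angle).
In Python, from workcell import bot, eyes, nets gives the robot as it stands. The module is installed in compiled form; this text tells all that it offers.
- The arm moves only by the tool jog_arm, never from a script. Its arguments are lists of equal length, an entry for each row: "turn": the turn, a rotation vector about the tool's x, y, z in rad, a list of three; "slide": the shift along the tool's x, y, z in mm, a list of three; "grip": the opening in per cent of the stroke, from 0 (shut) to 100 (fully open). A call has 1 to 5 rows; each row shifts and turns the commanded pose from where the row before left it, along the tool's axes as they then stand; what a row does not reach is not made up. A row lasts 1/10 s, in which the tool goes at most 50 mm and 8.59 degrees, less where a joint would pass 70% of its speed; a pose out of reach is approached as far as the arm can. A call with a gripper value outside its range is refused whole. The fingers move at their own pace and stop on an object; "newtons" is the grip in N (left out, the last holds). Time passes only in rows, so rows that do not move let the fingers close. It gives the time, the measured TCP pose, the force and the opening at its end, in the units of the state.
- bot.read_state(): the state, without advancing time (a new reading comes with each control period).
- eyes.read_camera(name): name is "side" or "top"; returns a dict with "img" (384x512x3 uint8, red, green, blue), "depth" (384x512 float32, m along the optical axis (not along the pixel's ray), 0 where there is no reading), "intrinsics" (3x3 intrinsics, pixels), "distortion" ([k1, k2, p1, p2, k3] as OpenCV has them; the pictures are not rectified), "position" and "rotation" of the camera in the world. Camera axes: x right, y down, z forward; pixel columns grow to the right and rows downward; lengths in m; the calibration is good to about 2 mm. A picture is of the moment at which its call begins.
- bot.finish_job(): hands the job in, once; it reports no verdict.
Trained networks look in a picture, given as the dict that the camera call returned (one of the last four; its "shot" number tells which), for a name from the list of things; names that differ only in an ending like _2 or _b are one class to them, and where a whole thing is asked for, a point or a joint stands for the part that bears it (a point fixed in the world has none). Each returns a list of dicts, best first, with "conf" (0 to 1); they miss things now and then, are a little off and sometimes report something else, mostly with a low value. They report only what shows in the picture. A call takes as long as a camera call. They do not tell look-alikes from the thing itself.
- nets.search_frame(thing, picture): "xyz" ([x, y, z] in m, in the coordinates of the camera as it stood for that picture, good to about 4 mm: the middle of the surface that is visible of it).
The state is a dict: "time": time; "q": joint angles; "joint_vel": joint speeds; "joint_torque": joint torques, N m; "tool_pos": TCP position; "tcp_rot": TCP orientation; "wrist_force": force on the tool from outside, world axes, zero at the start; "torque": the same for the moment, N m; "width": opening from 0.0 (shut) to 1.0 (fully open).
Only numpy, scipy, OpenCV 4.12 (cv2) and the standard library are available. Lean on these libraries where they do the work, as an engineer would, in place of code of your own. Each camera call takes 0.05 s, during which the arm holds its last target.

## Working session

There is one attempt and no reset: what is moved stays moved. The work goes in short steps, Python scripts to look and compute and a tool call to move; the robot and the scene stay as the last step left them, time stands still between calls to the robot, and variables do not carry over. Pictures are saved under pics/ and viewed, and the job is handed in when it is done.

Besides the shell and the picture viewer there is one more tool, called after "Request:" as name(argument=value, ...) on one line, values as JSON. jog_arm: Moves the arm, as the interface text tells. Its arguments: {"type":"object","properties":{"turn":{"type":"array"},"slide":{"type":"array"},"grip":{"type":"array"},"newtons":{"type":"number"}},"required":["turn","slide","grip"]}

```bash
mkdir -p pics
cat > h.py <<'E'
import numpy as np, cv2
from scipy.spatial.transform import Rotation as R
from workcell import bot, eyes, nets
def save(p,name,crop=None,s=1):
    im=p["img"][:,:,::-1]
    if crop: a,b,c,d=crop; im=im[b:d,a:c]
    im=cv2.resize(im,None,fx=s,fy=s,interpolation=cv2.INTER_CUBIC)
    cv2.imwrite("pics/"+name+".png",im)
def rot(p):
    r=np.array(p["rotation"]); 
    return r if r.shape==(3,3) else R.from_rotvec(r).as_matrix()
def world(p,xyz): return rot(p)@np.array(xyz).T+np.array(p["position"])
def cloud(p):
    d=p["depth"];h,w=d.shape
    u,v=np.meshgrid(np.arange(w),np.arange(h))
    n=cv2.undistortPoints(np.stack([u,v],-1).reshape(-1,1,2).astype(np.float64),np.array(p["intrinsics"]),np.array(p["distortion"])).reshape(h,w,2)
    c=np.dstack([n[...,0]*d,n[...,1]*d,d])
    W=c@rot(p).T+np.array(p["position"]); W[d==0]=np.nan
    return W
def proj(p,X):
    r=rot(p); c=(np.atleast_2d(X)-np.array(p["position"]))@r
    uv,_=cv2.projectPoints(c,np.zeros(3),np.zeros(3),np.array(p["intrinsics"]),np.array(p["distortion"]))
    return uv.reshape(-1,2)
E
python3 - <<'E'
from h import *
print(bot.read_state())
for n in ("side","top"):
    p=eyes.read_camera(n); save(p,n+"0",s=1.5); print(n,p["position"],p["rotation"],p["intrinsics"])
    for t in ["fixture","end_stop","side_stop","specimen_block","grip_point","clamp_pad","sample_tube","jar","petri_dish"]:
        for o in nets.search_frame(t,p): 
            w=world(p,o["xyz"]);print(t,round(o["conf"],2),w.round(3),proj(p,w).round(0).tolist()[0])
print(bot.read_state()["time"])
E
```

```text
{'time': 0.0, 'q': array([-1.38688660e+00,  2.64768492e-01,  1.60540571e+00, -1.00734142e-05,
        1.27367896e+00, -3.69318318e-02]), 'joint_vel': array([ 0.00022758,  0.00109663, -0.00098026,  0.00024067, -0.00176344,
        0.00251122]), 'joint_torque': array([ 1.90174155e-04, -5.15109909e+01, -3.67308676e+01, -8.20606874e-05,
        1.29265510e-02, -7.52457403e-07]), 'tool_pos': array([ 0.14768885, -0.65783715,  0.20883461]), 'tcp_rot': array([-0.23354636,  2.10713597, -2.10236342]), 'wrist_force': array([-0.21622456,  0.66037032, -0.21580074]), 'torque': array([ 0.00409378, -0.02006488,  0.0179739 ]), 'width': 1.0029307668125262}
side [0.56409065 1.04627523 1.00352478] [-0.07388384  2.83234441 -1.31780335] [[482.77435368   0.         253.58298074]
 [  0.         482.77435368 188.8086652 ]
 [  0.           0.           1.        ]]
fixture 0.63 [0.562 0.081 0.011] [270.0, 237.0]
fixture 0.61 [ 0.52  -0.278  0.027] [285.0, 158.0]
end_stop 0.53 [ 0.545 -0.08   0.028] [276.0, 196.0]
side_stop 0.47 [ 0.573 -0.046  0.024] [267.0, 204.0]
specimen_block 0.78 [ 0.433 -0.354  0.033] [
[... 435 characters left out ...]
1522  2.2107366  -0.07036482] [[453.4167317    0.         250.3408912 ]
 [  0.         453.4167317  184.65982222]
 [  0.           0.           1.        ]]
fixture 0.91 [0.56  0.042 0.014] [238.0, 199.0]
specimen_block 0.67 [ 0.571 -0.206  0.029] [301.0, 194.0]
specimen_block 0.63 [ 0.57  -0.397  0.032] [349.0, 194.0]
specimen_block 0.61 [ 0.431 -0.363  0.031] [342.0, 229.0]
specimen_block 0.48 [ 0.516 -0.306  0.03 ] [326.0, 208.0]
grip_point 0.67 [0.567 0.141 0.037] [213.0, 197.0]
clamp_pad 0.52 [0.569 0.141 0.033] [213.0, 197.0]
clamp_pad 0.52 [ 0.763 -0.049  0.095] [260.0, 144.0]
sample_tube 0.39 [ 0.762 -0.052  0.099] [261.0, 145.0]
petri_dish 0.79 [0.425 0.368 0.016] [157.0, 234.0]
1.0
```

View pics/side0.png

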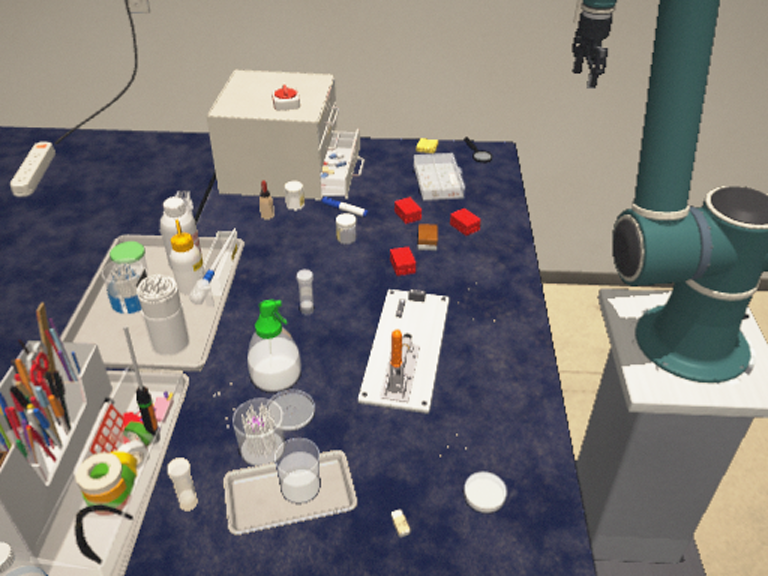

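View pics/top0.png

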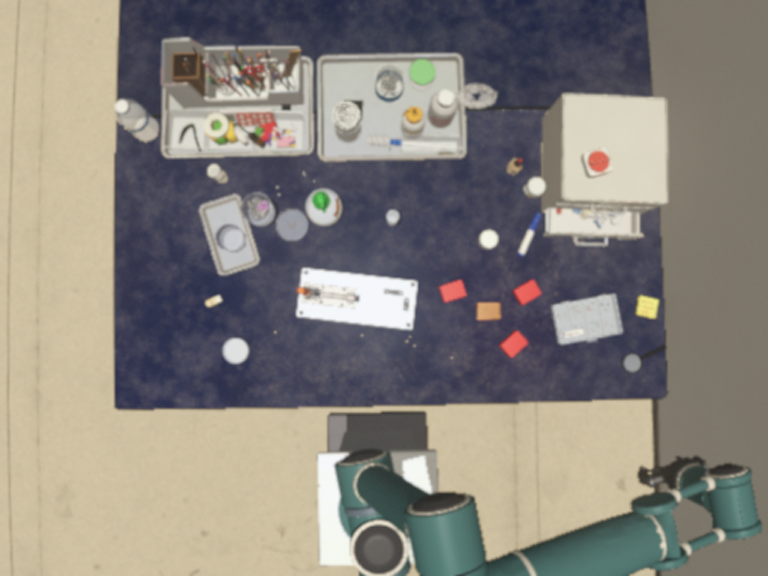

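Run:
```python
from h import *
for n,cr in (("side",(230,120,330,280)),("top",(185,165,360,245))):
    p=eyes.read_camera(n); save(p,n+"1",cr,4 if n=="top" else 3.7)
    np.savez(n+".npz",**{k:np.array(v) for k,v in p.items()})
    W=cloud(p); im=p["img"]
    hsv=cv2.cvtColor(im,cv2.COLOR_RGB2HSV)
    m=(hsv[...,0]>8)&(hsv[...,0]<18)&(hsv[...,1]>120)
    k,l,s,c=cv2.connectedComponentsWithStats(m.astype(np.uint8))
    for i in range(1,k):
        if s[i,4]>20: 
            q=W[l==i]; print(n,s[i],c[i].round(1),np.nanmedian(q,0).round(4),np.nanmin(q,0).round(3),np.nanmax(q,0).round(3))
    # table plane bias
    mm=(W[...,0]>.40)&(W[...,0]<.48)&(W[...,1]>-.25)&(W[...,1]<.25); print("table z",np.nanmedian(W[...,2][mm]))
```

```text
side [279 149  13  15 170] [284.9 155.9] [ 0.5191 -0.2867  0.029 ] [ 0.498 -0.332  0.009] [ 0.54  -0.264  0.036]
side [ 25 204   5  14  38] [ 27.  210.1] [1.1644 0.1954 0.1909] [ 1.161e+00  3.000e-03 -1.000e-03] [1.307 0.202 0.203]
side [ 27 218   7  13  40] [ 29.8 224.3] [1.1644 0.2051 0.1519] [1.161 0.188 0.126] [1.169 0.211 0.169]
side [260 220   8  25 164] [264.  232.5] [0.5768 0.1829 0.1318] [0.568 0.172 0.084] [0.587 0.19  0.173]
side [ 10 239  12  25 141] [ 15.1 251.4] [1.1684 0.2833 0.1412] [1.152 0.266 0.106] [1.189 0.311 0.174]
side [ 32 241   5   8  22] [ 33.9 244.6] [1.165  0.2177 0.0947] [1.107 0.208 0.079] [1.169 0.304 0.179]
side [ 32 263  11  15  95] [ 37.2 270.4] [1.114  0.3142 0.1032] [1.107 0.273 0.06 ] [1.154 0.327 0.138]
side [ 98 269   7  19  60] [101.3 278. ] [0.9685 0.3045 0.0753] [0.964 0.23  0.017] [1.001 0.31  0.106]
side [ 18 285   4  14  22] [ 19.8 290.6] [1.1218 0.3853 0.1208] [1.12  0.377 0.096] [1.126 0.388 0.137]
table z 2.704614829662777e-05
top [321 203  12  10  69] [328.4 208. ] [ 0.5151 -0.3159  0.0308] [ 0.499 -0.33   0.02 ] [ 0.535 -0.284  0.039]
table z -4.0295997402961525e-05
```

```bash
ls pics
```

```text
side0.png
side1.png
top0.png
top1.png
```

View pics/side1.png

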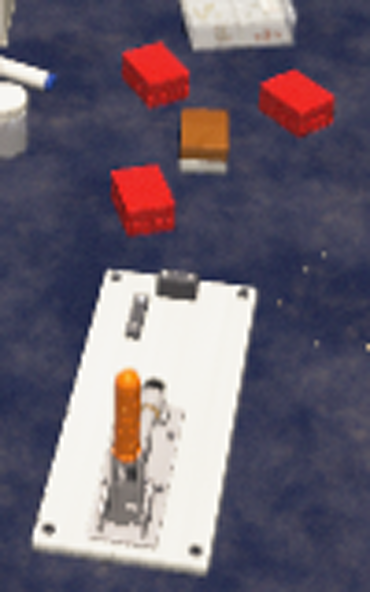

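View pics/top1.png

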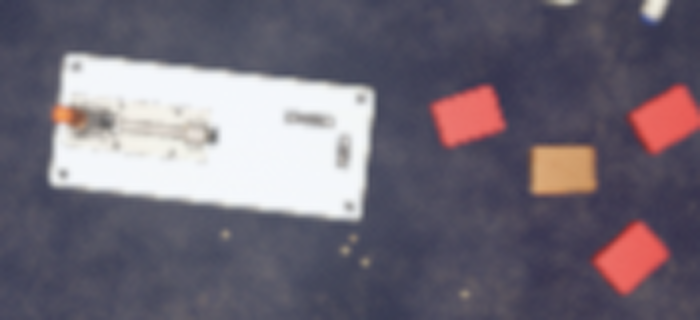

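```bash
cat > fit.py <<'E'
from h import *
from scipy.optimize import minimize
S=8
def fit(p,box,x0,roi,mask,z0=0.,holes=False):
    a,b,c,d=roi
    img=cv2.resize(p["img"][b:d,a:c].astype(np.float32),None,fx=S,fy=S,interpolation=cv2.INTER_CUBIC)
    M=mask(img)
    k,l,s,_=cv2.connectedComponentsWithStats(M.astype(np.uint8))
    i=1+np.argmax(s[1:,4]); M=l==i
    cs,_=cv2.findContours(M.astype(np.uint8),cv2.RETR_EXTERNAL,cv2.CHAIN_APPROX_NONE)
    F=np.zeros(M.shape,np.uint8);cv2.drawContours(F,cs,-1,1,-1); 
    F=F.astype(np.float32)
    F=cv2.GaussianBlur(F,(0,0),4)
    C=np.array([[x,y,z] for x in box[0] for y in box[1] for z in box[2]])
    def ren(v):
        X=C@R.from_rotvec([0,0,v[2]]).as_matrix().T+[v[0],v[1],z0]
        uv=(proj(p,X)-[a,b]+.5)*S-.5
        h=cv2.convexHull(uv.astype(np.float32))
        G=np.zeros(M.shape,np.uint8);cv2.fillConvexPoly(G,(h*16).round().astype(np.int32),1,shift=4)
        return cv2.GaussianBlur(G.astype(np.float32),(0,0),4)
    f=lambda v:((ren(v)-F)**2).sum()/F.sum()
    best=None
    for dy in (-.1,0,.1):
        r=minimize(f,np.array(x0)+[0,0,dy],method="Nelder-Mead",options=dict(initial_simplex=np.array(x0)+[0,0,dy]+np.array([[0,0,0],[.01,0,0],[0,.01,0],[0,0,.1]]),xatol=1e-5,fatol=1e-7))
        if best is None or r.fun<best.fun: best=r
    G=ren(best.x)
    ov=img.clip(0,255).astype(np.uint8)[:,:,::-1].copy()
    cv2.drawContours(ov,cv2.findContours((G>.5).astype(np.uint8),0,1)[0],-1,(0,255,0),1)
    cv2.drawContours(ov,cs,-1,(255,0,255),1)
    return best.x,best.fun,ov
PL=([-.065,.065],[-.14,.17],[0,.012])
BL=([-.022,.022],[-.03,.03],[0,.03])
white=lambda i:i.min(2)>150
blk=lambda i:(i[...,0]>95)
E
python3 - <<'E'
from fit import *
for n,roiF,roiB in (("side",(225,180,310,285),(272,140,300,175)),("top",(190,170,285,230),(312,195,340,220))):
    p=dict(np.load(n+".npz"))
    v,f,ov=fit(p,PL,[.56,.03,-.09],roiF,white); print(n,"fixture",v.round(4),f); cv2.imwrite(f"pics/fF{n}.png",cv2.resize(ov,None,fx=.8,fy=.65))
    v,f,ov=fit(p,BL,[.516,-.306,0],roiB,blk); print(n,"block",v.round(4),f); cv2.imwrite(f"pics/fB{n}.png",cv2.resize(ov,None,fx=2,fy=2))
E
```

```text
side fixture [ 0.5571  0.0289 -0.1353] 0.02927921898663044
side block [ 0.5193 -0.3004 -0.0081] 0.006017752923071384
top fixture [ 0.5572  0.0294 -0.1372] 0.03015880100429058
top block [ 0.5191 -0.304  -0.0217] 0.06431303173303604
```

```bash
cd pics
python3 - <<'E'
import cv2,numpy as np
a=[cv2.imread(f"f{c}.png") for c in ("Fside","Ftop","Bside","Btop")]
a=[cv2.resize(x,(390,290)) for x in a]
cv2.imwrite("fits.png",np.vstack([np.hstack(a[:2]),np.hstack(a[2:])]))
E
```

```text
(no output)
```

View pics/fits.png

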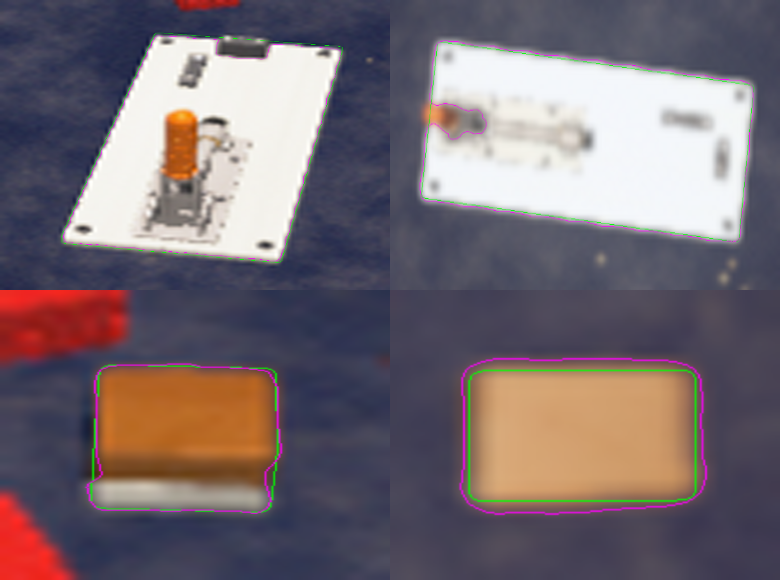

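```bash
cat >> h.py <<'E'
FX=np.array([.5571,.0291,0]); FY=-.136
Rf=R.from_rotvec([0,0,FY])
def fw(v): return Rf.apply(v)+FX          # fixture->world
def wf(v): return Rf.inv().apply(np.array(v)-FX)
def plan(target_pos,yaw=None,sgn=1):
    s=bot.read_state(); T=R.from_rotvec(s["tcp_rot"]); A=T.as_matrix()
    print("t",round(s["time"],2),"pos",s["tool_pos"].round(4),"fix",wf(s["tool_pos"]).round(4),"F",s["wrist_force"].round(2),"w",round(s["width"],3))
    print("axes x,y,z cols\n",A.round(3))
    print("slide mm (current axes)",(A.T@(np.array(target_pos)-s["tool_pos"])*1000).round(1))
    if yaw is not None:
        z=sgn*np.array([np.cos(yaw),np.sin(yaw),0]); y=np.array([0,0,-1.]); x=np.cross(y,z)
        D=R.from_matrix(np.stack([x,y,z],1)); print("turn",(T.inv()*D).as_rotvec().round(4),"slide after turn",(D.inv().apply(np.array(target_pos)-s["tool_pos"])*1000).round(1))
E
python3 - <<'E'
from h import *
for s in (1,-1): plan([.519,-.302,.15],-.015,s)
p=dict(np.load("side.npz")); W=cloud(p)
d=np.linalg.norm(W[...,:2]-[.148,-.658],axis=2)
m=(d<.1)&(W[...,2]>.05); print("gripper z min",np.sort(W[m][:,2])[:15].round(3))
p=dict(np.load("top.npz")); save(p,"t",(410,290,512,384),4)
save(dict(np.load("side.npz")),"s",(360,0,440,80),7)
E
```

```text
t 1.1 pos [ 0.1478 -0.6586  0.2102] fix [-0.3123 -0.7368  0.2102] F [ 0.7   0.25 -0.19] w 0.999
axes x,y,z cols
 [[-0.976 -0.     0.219]
 [-0.219  0.    -0.976]
 [ 0.    -1.    -0.   ]]
slide mm (current axes) [-440.3   60.2 -266.7]
turn [ 0.    -1.335 -0.   ] slide after turn [-362.1   60.2  365.8]
t 1.1 pos [ 0.1478 -0.6586  0.2102] fix [-0.3123 -0.7368  0.2102] F [ 0.7   0.25 -0.19] w 0.999
axes x,y,z cols
 [[-0.976 -0.     0.219]
 [-0.219  0.    -0.976]
 [ 0.    -1.    -0.   ]]
slide mm (current axes) [-440.3   60.2 -266.7]
turn [0.     1.8066 0.    ] slide after turn [ 362.1   60.2 -365.8]
gripper z min [0.24  0.244 0.244 0.245 0.245 0.246 0.246 0.246 0.247 0.247 0.247 0.248
 0.248 0.248 0.249]
```

View pics/s.png

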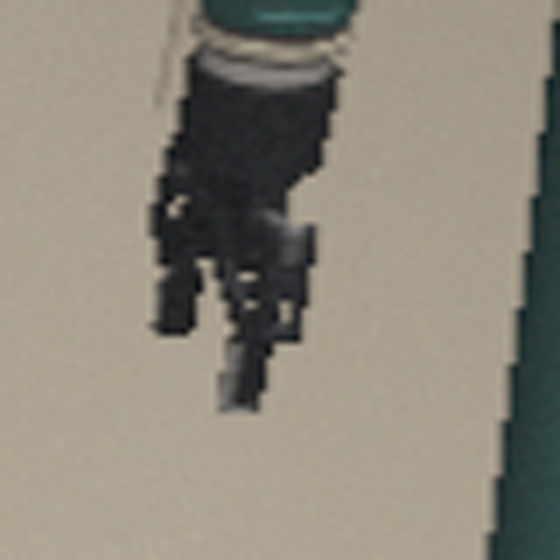

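Request:
jog_arm(turn=[[0, -0.145, 0], [0, -0.145, 0], [0, -0.145, 0], [0, -0.145, 0], [0, -0.145, 0]], slide=[[0, 0, 0], [0, 0, 0], [0, 0, 0], [0, 0, 0], [0, 0, 0]], grip=[72, 72, 72, 72, 72])

```text
time: 1.6
tool_pos: [0.1478, -0.6586, 0.2102]
tcp_rot: [-0.85, 1.649, -1.649]
wrist_force: [-0.6, 0.0, 0.1]
width: 0.718
```

Request:
jog_arm(turn=[[0, -0.145, 0], [0, -0.145, 0], [0, -0.145, 0], [0, -0.145, 0], [0, -0.03, 0]], slide=[[0, 0, 0], [0, 0, 0], [0, 0, 0], [0, 0, 0], [0, 0, 0]], grip=[72, 72, 72, 72, 72])

```text
time: 2.1
tool_pos: [0.1478, -0.6586, 0.2102]
tcp_rot: [-1.203, 1.219, -1.219]
wrist_force: [-0.4, 0.3, 0.7]
width: 0.721
```

Request:
jog_arm(turn=[[0, 0, 0], [0, 0, 0], [0, 0, 0], [0, 0, 0], [0, 0, 0]], slide=[[-30, 0, 30], [-30, 0, 30], [-30, 0, 30], [-30, 0, 30], [-30, 0, 30]], grip=[72, 72, 72, 72, 72])

```text
time: 2.6
tool_pos: [0.301, -0.5097, 0.2103]
tcp_rot: [-1.201, 1.222, -1.223]
wrist_force: [0.3, -0.2, 0.3]
width: 0.718
```

Request:
jog_arm(turn=[[0, 0, 0], [0, 0, 0], [0, 0, 0], [0, 0, 0], [0, 0, 0]], slide=[[-30, 0, 30], [-30, 0, 30], [-30, 0, 30], [-30, 0, 30], [-30, 0, 30]], grip=[72, 72, 72, 72, 72])

```text
time: 3.1
tool_pos: [0.4534, -0.3618, 0.2105]
tcp_rot: [-1.201, 1.222, -1.223]
wrist_force: [-0.1, -0.7, 0.3]
width: 0.721
```

Run:
```python
from h import *
plan([.519,-.302,.10],-.015,1)
```

```text
t 3.1 pos [ 0.4534 -0.3618  0.2105] fix [-0.0497 -0.4014  0.2105] F [-0.11 -0.71  0.32] w 0.721
axes x,y,z cols
 [[-0.018  0.001  1.   ]
 [-1.    -0.    -0.018]
 [ 0.    -1.     0.001]]
slide mm (current axes) [-61.  110.5  64.4]
turn [-0.0005 -0.0027  0.0004] slide after turn [-60.8 110.5  64.7]
```

Request:
jog_arm(turn=[[0, 0, 0], [0, 0, 0], [0, 0, 0], [0, 0, 0], [0, 0, 0]], slide=[[-30, 0, 30], [-31, 20, 34.4], [0, 40, 0], [0, 40, 0], [0, 10.5, 0]], grip=[72, 72, 72, 72, 72])

```text
time: 3.6
tool_pos: [0.5142, -0.3006, 0.0947]
tcp_rot: [-1.204, 1.229, -1.214]
wrist_force: [-1.5, 0.8, 0.3]
width: 0.719
```

Run:
```python
from h import *
plan([.519,-.302,.028],-.015,1)
p=eyes.read_camera("side"); save(p,"s2",(250,90,330,180),7)
t=bot.read_state()["tool_pos"]
for dz in (0,-.017): print(proj(p,t+[0,0,dz]), ((proj(p,t+[0,0,dz])-[250,90])*7))
W=cloud(p); d=np.abs(W-[t[0],t[1],0]); m=(d[...,0]<.065)&(d[...,1]<.03)&(W[...,2]>.05); z=np.sort(W[m][:,2]); print(z[:20].round(3))
```

```text
t 3.6 pos [ 0.5142 -0.3006  0.0947] fix [ 0.0022 -0.3324  0.0947] F [-1.46  0.84  0.31] w 0.719
axes x,y,z cols
 [[-0.016 -0.008  1.   ]
 [-1.     0.005 -0.016]
 [-0.005 -1.    -0.008]]
slide mm (current axes) [ 1.7 66.7  5.3]
turn [ 0.0076 -0.0009 -0.0047] slide after turn [ 1.4 66.7  4.8]
[[287.35022684 137.9356467 ]] [[261.45158791 335.5495269 ]]
[[287.09815251 142.14565289]] [[259.68706757 365.01957022]]
[0.124 0.126 0.126 0.127 0.127 0.127 0.128 0.129 0.129 0.13  0.13  0.13
 0.13  0.131 0.131 0.133 0.133 0.134 0.134 0.135]
```

View pics/s2.png

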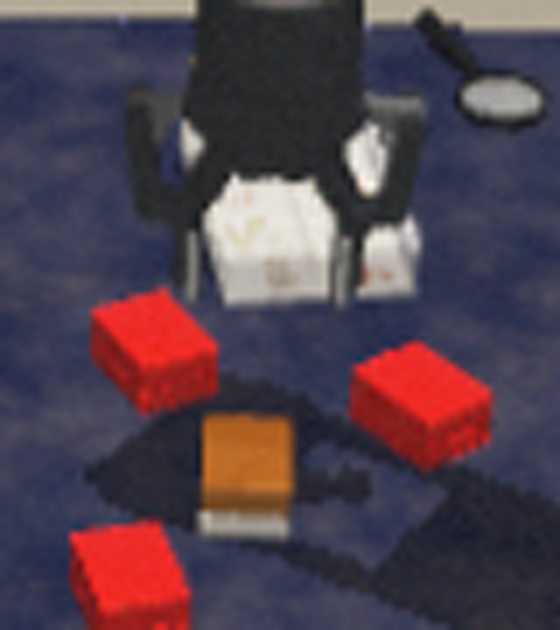

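Run:
```python
from h import *
plan([.519,-.302,.028],-.015,1)
p=eyes.read_camera("side"); save(p,"s3",(250,90,330,180),7)
t=bot.read_state()["tool_pos"]
for dz in (0,-.017): print(((proj(p,t+[0,0,dz])-[250,90])*7))
plan([.519,-.302,.028],-.015,1)
```

```text
t 3.65 pos [ 0.5143 -0.3011  0.095 ] fix [ 0.0023 -0.333   0.095 ] F [-0.64 -0.33  0.07] w 0.723
axes x,y,z cols
 [[-0.016 -0.007  1.   ]
 [-1.     0.005 -0.016]
 [-0.005 -1.    -0.007]]
slide mm (current axes) [ 1.1 66.9  5.2]
turn [ 0.0073 -0.0012 -0.0045] slide after turn [ 0.8 67.   4.8]
[[258.99173538 329.46150293]]
[[257.24296028 358.98660943]]
t 3.7 pos [ 0.5156 -0.3023  0.0976] fix [ 0.0038 -0.334   0.0976] F [-0.01 -0.31 -0.12] w 0.72
axes x,y,z cols
 [[-0.016 -0.004  1.   ]
 [-1.     0.003 -0.016]
 [-0.003 -1.    -0.004]]
slide mm (current axes) [-0.1 69.6  3.7]
turn [ 0.0043 -0.0013 -0.0027] slide after turn [-0.3 69.6  3.4]
```

View pics/s3.png

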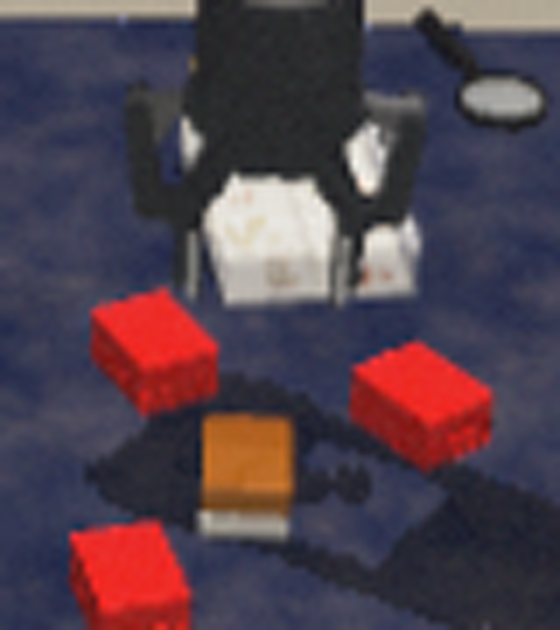

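Run:
```python
from h import *
p=eyes.read_camera("side"); W=cloud(p)
t=bot.read_state(); print(t["tool_pos"],t["q"])
for c,r in ((190,290),(345,290),(345,250),(185,240),(270,130),(190,200),(380,200)):
    u,v=int(250+c/7),int(90+r/7); print((c,r),W[v,u].round(3), p["img"][v,u])
q=eyes.read_camera("top"); save(q,"t3",(270,150,390,240),6)
print((proj(q,t["tool_pos"])-[270,150])*6)
W=cloud(q);
```

```text
[ 0.51709669 -0.30351091  0.09997319] [-5.72322656e-01  2.14792232e-01  1.87745795e+00  2.28804290e-05
  1.05018317e+00 -5.55919527e-01]
(190, 290) [ 0.55  -0.288  0.13 ] [87 86 89]
(345, 290) [ 0.465 -0.49   0.   ] [154 149 147]
(345, 250) [ 0.479 -0.297  0.15 ] [91 91 90]
(185, 240) [ 0.554 -0.295  0.152] [85 84 83]
(270, 130) [ 0.518 -0.295  0.213] [42 41 44]
(190, 200) [ 0.552 -0.291  0.177] [44 47 46]
(380, 200) [ 0.465 -0.295  0.178] [45 44 43]
[[352.94267891 343.77696678]]
```

View pics/t3.png

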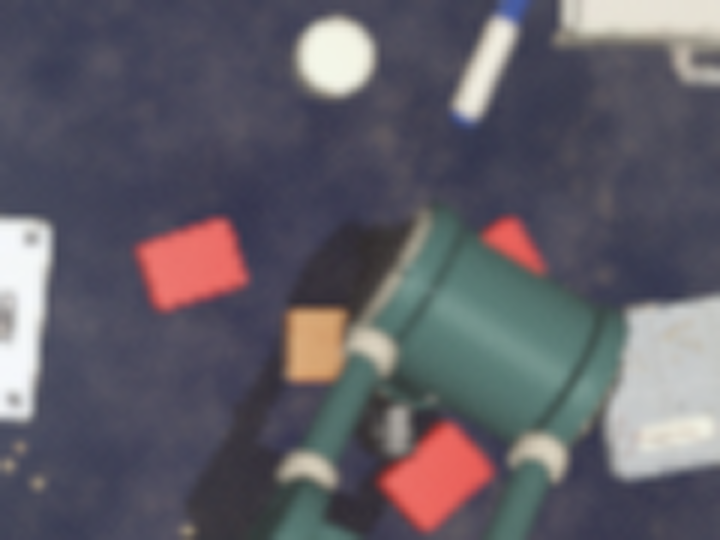

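Request:
jog_arm(turn=[[0, 0, 0], [0, 0, 0], [0, 0, 0], [0, 0, 0], [0, 0, 0]], slide=[[-1, 20, 2], [0, 20, 0], [0, 15, 0], [0, 12, 0], [0, 0, 0]], grip=[72, 72, 72, 72, 72])

```text
time: 4.3
tool_pos: [0.5185, -0.3022, 0.0319]
tcp_rot: [-1.202, 1.222, -1.219]
wrist_force: [-0.4, 0.1, 0.0]
width: 0.723
```

Run:
```python
from h import *
p=eyes.read_camera("side"); W=cloud(p); save(p,"s4",(250,90,330,180),7)
t=bot.read_state(); print(t["tool_pos"],t["wrist_force"])
print(((proj(p,t["tool_pos"]-[0,0,.017])-[250,90])*7))
for z in (0.01,.02,.03,.04,.05):
  print(z,((proj(p,[[.552,-.291,z],[.48,-.291,z]])-[250,90])*7).round(0).tolist())
d=np.abs(W-[t["tool_pos"][0],t["tool_pos"][1],0]); m=(d[...,0]<.06)&(d[...,0]>.026)&(d[...,1]<.018)&(W[...,2]>.01); print(np.sort(W[m][:,2])[:15].round(3))
```

```text
[ 0.51911117 -0.30251199  0.03278311] [ 0.08778216 -0.12254728 -0.72484197]
[[243.56493574 467.51042249]]
0.01 [[176.0, 489.0], [323.0, 494.0]]
0.02 [[177.0, 472.0], [324.0, 477.0]]
0.03 [[177.0, 456.0], [325.0, 461.0]]
0.04 [[178.0, 439.0], [327.0, 444.0]]
0.05 [[179.0, 422.0], [328.0, 427.0]]
[0.059 0.061 0.063 0.064 0.064 0.064 0.066 0.066 0.066 0.067 0.068 0.068
 0.069 0.069 0.069]
```

View pics/s4.png

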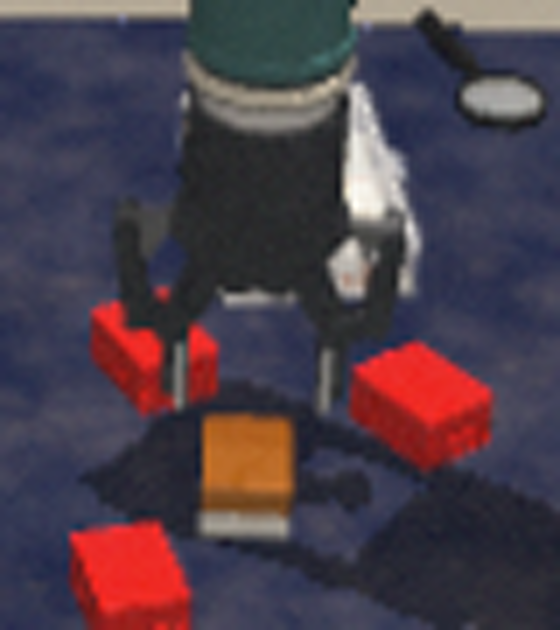

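Request:
jog_arm(turn=[[0, 0, 0], [0, 0, 0], [0, 0, 0], [0, 0, 0], [0, 0, 0]], slide=[[0, 10, 0], [0, 10, 0], [0, 10, 0], [0, 4, 0], [0, 0, 0]], grip=[72, 72, 72, 72, 72])

```text
time: 4.85
tool_pos: [0.5184, -0.3018, -0.0025]
tcp_rot: [-1.203, 1.222, -1.218]
wrist_force: [0.7, 0.3, -1.3]
width: 0.72
```

Run:
```python
from h import *
p=eyes.read_camera("side"); W=cloud(p); save(p,"s5",(250,90,330,180),7)
t=bot.read_state(); print(t["tool_pos"],t["wrist_force"])
```

```text
[ 0.51886227 -0.30212498 -0.0018283 ] [-0.53804164 -0.59085185 -0.37829506]
```

View pics/s5.png

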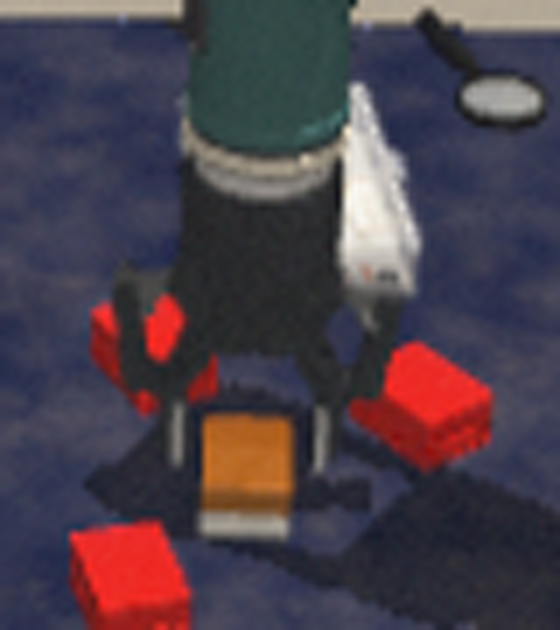

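Request:
jog_arm(turn=[[0, 0, 0], [0, 0, 0], [0, 0, 0]], slide=[[0, 4, 0], [0, 4, 0], [0, 0, 0]], grip=[72, 72, 72])

```text
time: 5.2
tool_pos: [0.5189, -0.3022, -0.0097]
tcp_rot: [-1.202, 1.221, -1.22]
wrist_force: [0.3, -0.5, -0.3]
width: 0.72
```

Request:
jog_arm(turn=[[0, 0, 0], [0, 0, 0], [0, 0, 0], [0, 0, 0], [0, 0, 0]], slide=[[0, 0, 0], [0, 0, 0], [0, 0, 0], [0, 0, 0], [0, 0, 0]], grip=[50, 40, 40, 40, 40], newtons=30)

```text
time: 5.7
tool_pos: [0.5195, -0.3025, -0.0089]
tcp_rot: [-1.202, 1.22, -1.221]
wrist_force: [0.7, 0.8, 1.7]
width: 0.51
```

Run:
```python
from h import *
p=eyes.read_camera("side"); W=cloud(p); save(p,"s6",(250,90,330,180),7)
t=bot.read_state(); print(t["tool_pos"],t["wrist_force"],t["width"])
```

```text
[ 0.51946981 -0.30252923 -0.00892395] [-1.17016503 -0.05156477  0.85313116] 0.5032060011222106
```

View pics/s6.png

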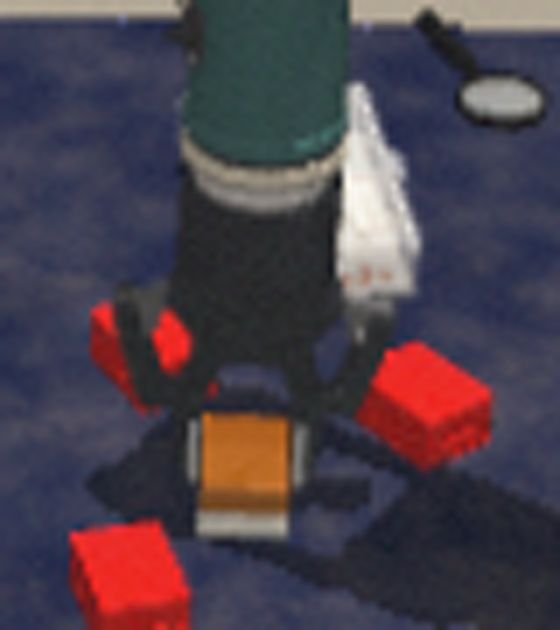

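Request:
jog_arm(turn=[[0, 0, 0], [0, 0, 0], [0, 0, 0], [0, 0.06, 0], [0, 0.06, 0]], slide=[[0, -10, 0], [0, -30, 0], [0, -30, 0], [0, -10, 0], [0, 0, 0]], grip=[40, 40, 40, 40, 40])

```text
time: 6.25
tool_pos: [0.5212, -0.3036, 0.0743]
tcp_rot: [-1.139, 1.305, -1.314]
wrist_force: [1.4, 0.5, -0.8]
width: 0.507
```

Run:
```python
from h import *
plan(fw([-.006,-.072,.070]),FY,1)
p=eyes.read_camera("side"); save(p,"s7",(230,60,330,180),5)
```

```text
t 6.25 pos [ 0.5212 -0.3036  0.0743] fix [ 0.0095 -0.3345  0.0743] F [ 1.4   0.47 -0.81] w 0.507
axes x,y,z cols
 [[-0.137  0.005  0.991]
 [-0.991 -0.003 -0.137]
 [ 0.002 -1.     0.005]]
slide mm (current axes) [-262.4    3.6  -15.9]
turn [-0.0049 -0.0014  0.0022] slide after turn [-262.5    4.3  -15.5]
```

View pics/s7.png

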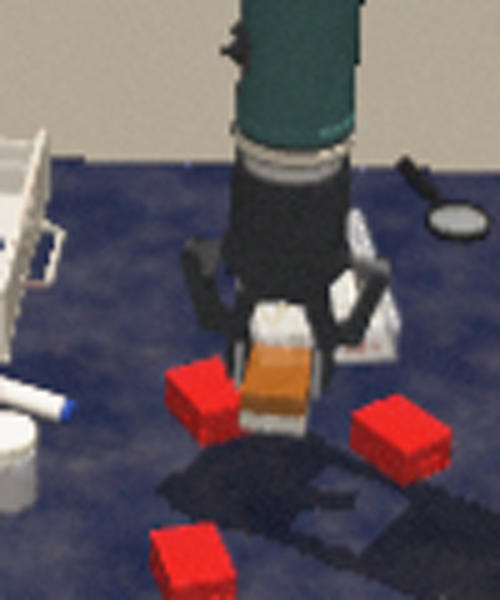

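Request:
jog_arm(turn=[[0, 0, 0], [0, 0, 0], [0, 0, 0], [0, 0, 0], [0, 0, 0]], slide=[[-20, 0, -3], [-40, 0, -3], [-40, 0, -3], [-40, 0, -3], [-40, 0, -3]], grip=[40, 40, 40, 40, 40])

```text
time: 6.8
tool_pos: [0.5274, -0.1194, 0.0702]
tcp_rot: [-1.143, 1.309, -1.306]
wrist_force: [0.5, 0.4, -1.5]
width: 0.505
```

Request:
jog_arm(turn=[[0, 0, 0], [0, 0, 0], [0, 0, 0], [0, 0, 0], [0, 0, 0]], slide=[[-40, 0, 0], [-30, 0, 0], [-12, 0, 0], [0, 0, 0], [0, 0, 0]], grip=[40, 40, 40, 40, 40])

```text
time: 7.3
tool_pos: [0.5392, -0.0409, 0.0705]
tcp_rot: [-1.144, 1.307, -1.307]
wrist_force: [-0.3, -0.0, -1.8]
width: 0.506
```

Run:
```python
from fit import *
for n in ("side","top"):
    p=eyes.read_camera(n); save(p,n+"8",(220,100,330,220) if n=="side" else (200,150,320,240),5)
    np.savez(n+"8.npz",**{k:np.array(v) for k,v in p.items()})
plan(fw([-.006,-.072,.020]),FY,1)
p=dict(np.load("side8.npz"))
print((proj(p,[fw([a,b,.034]) for a,b in ((17,-.11),)])-[220,100])*5)
```

```text
t 7.4 pos [ 0.5394 -0.0417  0.0707] fix [-0.008  -0.0726  0.0707] F [-0.2  -0.54 -2.69] w 0.509
axes x,y,z cols
 [[-0.135 -0.001  0.991]
 [-0.991 -0.    -0.135]
 [ 0.    -1.    -0.   ]]
slide mm (current axes) [-0.6 50.7  2. ]
turn [0.0005 0.0003 0.0004] slide after turn [-0.6 50.7  2. ]
[[-12245.82408683  -1098.59696636]]
```

View pics/side8.png

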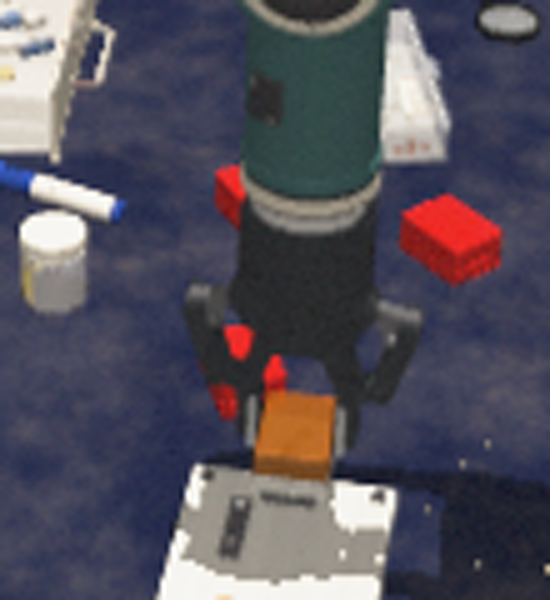

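View pics/top8.png

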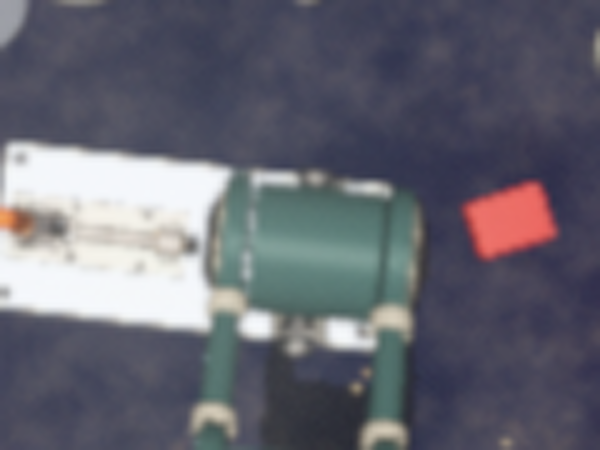

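Run:
```python
from fit import *
p=dict(np.load("side8.npz"))
amb=lambda i:(i[...,0]>1.8*i[...,2])&(i[...,0]>80)&(i[...,1]>.3*i[...,0])
B2=([-.022,.022],[-.03,.03],[.012,.03])
for z0 in (.074,.0795,.085):
    v,f,ov=fit(p,B2,[.5394,-.0417,-.136],(262,172,295,200),amb,z0=z0); print(z0,v.round(4),wf([v[0],v[1],0]).round(4),f)
    cv2.imwrite("pics/fb8.png",cv2.resize(ov,None,fx=2.5,fy=2.5))
```

```text
0.074 [ 0.5407 -0.0467 -0.0723] [-0.006  -0.0773  0.    ] 0.020909979939460754
0.0795 [ 0.5408 -0.04   -0.0689] [-0.0068 -0.0707  0.    ] 0.02527497336268425
0.085 [ 0.5409 -0.0334 -0.0649] [-0.0076 -0.0642  0.    ] 0.030422529205679893
```

View pics/fb8.png

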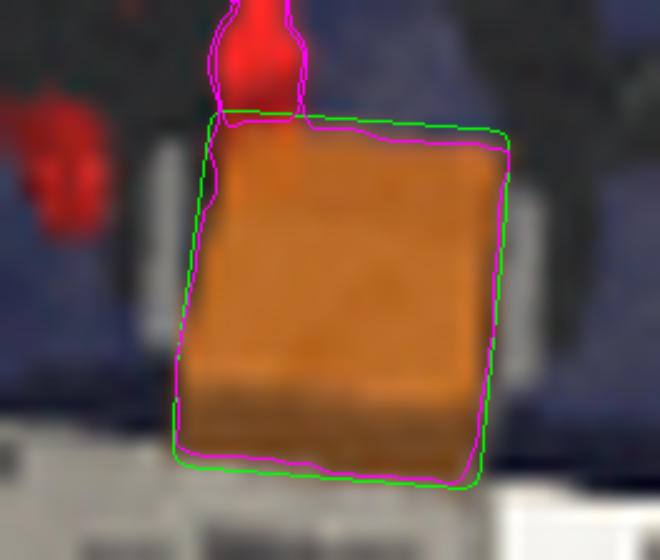

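Request:
jog_arm(turn=[[0, 0, 0], [0, 0, 0], [0, 0, 0], [0, 0, 0], [0, 0, 0]], slide=[[0, 15, 0], [0, 20, 0], [0, 20, 0], [0, 7, 0], [0, 0, 0]], grip=[40, 40, 40, 40, 40])

```text
time: 7.9
tool_pos: [0.5377, -0.0412, 0.0067]
tcp_rot: [-1.145, 1.312, -1.307]
wrist_force: [-0.2, -0.3, -2.6]
width: 0.505
```

Request:
jog_arm(turn=[[0, 0, 0], [0, 0, 0]], slide=[[0, 1, 0], [0, 1, 0]], grip=[40, 40])

```text
time: 8.1
tool_pos: [0.5408, -0.0411, 0.0078]
tcp_rot: [-1.141, 1.307, -1.309]
wrist_force: [0.7, -0.5, -1.1]
width: 0.505
```

Request:
jog_arm(turn=[[0, 0, 0], [0, 0, 0], [0, 0, 0]], slide=[[0, 0.5, 0], [0, 0.5, 0], [0, 0, 0]], grip=[40, 40, 40])

```text
time: 8.4
tool_pos: [0.54, -0.0408, 0.0062]
tcp_rot: [-1.142, 1.307, -1.308]
wrist_force: [0.1, 0.6, -2.6]
width: 0.503
```

Expected plate contact at about z = 0.003; feeling the way down.

Request:
jog_arm(turn=[[0, 0, 0], [0, 0, 0], [0, 0, 0]], slide=[[0, 1, 0], [0, 0.5, 0], [0, 0, 0]], grip=[40, 40, 40])

```text
time: 8.7
tool_pos: [0.5395, -0.0407, 0.0042]
tcp_rot: [-1.143, 1.308, -1.308]
wrist_force: [-0.0, 0.2, -1.4]
width: 0.505
```

Request:
jog_arm(turn=[[0, 0, 0], [0, 0, 0], [0, 0, 0]], slide=[[0, 0.5, 0], [0, 0.5, 0], [0, 0, 0]], grip=[40, 40, 40])

```text
time: 9.0
tool_pos: [0.5396, -0.0408, 0.0032]
tcp_rot: [-1.142, 1.308, -1.308]
wrist_force: [-0.0, -0.2, -2.8]
width: 0.508
```

Request:
jog_arm(turn=[[0, 0, 0], [0, 0, 0], [0, 0, 0]], slide=[[0, 0.5, 0], [0, 0, 0], [0, 0, 0]], grip=[40, 40, 40])

```text
time: 9.3
tool_pos: [0.5398, -0.0408, 0.0031]
tcp_rot: [-1.142, 1.308, -1.308]
wrist_force: [-0.4, 0.3, 0.8]
width: 0.506
```

Request:
jog_arm(turn=[[0, 0, 0], [0, 0, 0], [0, 0, 0], [0, 0, 0], [0, 0, 0]], slide=[[1, 0, 0], [1, 0, 0], [1, 0, 0], [1, 0, 0], [0, 0, 0]], grip=[40, 40, 40, 40, 40])

```text
time: 9.8
tool_pos: [0.5396, -0.0448, 0.0031]
tcp_rot: [-1.142, 1.307, -1.308]
wrist_force: [0.8, 1.4, 1.0]
width: 0.506
```

Request:
jog_arm(turn=[[0, 0, 0], [0, 0, 0]], slide=[[1, 0, 0], [0, 0, 0]], grip=[40, 40])

```text
time: 10.0
tool_pos: [0.5394, -0.0458, 0.0031]
tcp_rot: [-1.142, 1.308, -1.308]
wrist_force: [0.4, 2.0, 0.6]
width: 0.503
```

Request:
jog_arm(turn=[[0, 0, 0], [0, 0, 0]], slide=[[0.7, 0, 0], [0, 0, 0]], grip=[40, 40])

```text
time: 10.2
tool_pos: [0.5392, -0.0464, 0.0031]
tcp_rot: [-1.142, 1.308, -1.308]
wrist_force: [0.6, 2.4, 2.3]
width: 0.509
```

Request:
jog_arm(turn=[[0, 0, 0], [0, 0, 0]], slide=[[0.7, 0, 0], [0, 0, 0]], grip=[40, 40])

```text
time: 10.4
tool_pos: [0.5391, -0.0471, 0.0031]
tcp_rot: [-1.142, 1.308, -1.308]
wrist_force: [1.3, 3.1, 3.3]
width: 0.509
```

Request:
jog_arm(turn=[[0, 0, 0], [0, 0, 0]], slide=[[0.7, 0, 0], [0, 0, 0]], grip=[40, 40])

```text
time: 10.6
tool_pos: [0.539, -0.0478, 0.0031]
tcp_rot: [-1.142, 1.308, -1.308]
wrist_force: [0.4, 3.8, 3.1]
width: 0.505
```

Request:
jog_arm(turn=[[0, 0, 0], [0, 0, 0]], slide=[[0.5, 0, 0], [0, 0, 0]], grip=[40, 40])

```text
time: 10.8
tool_pos: [0.5389, -0.0482, 0.0031]
tcp_rot: [-1.142, 1.308, -1.308]
wrist_force: [0.7, 3.2, 4.4]
width: 0.506
```

Request:
jog_arm(turn=[[0, 0, 0], [0, 0, 0]], slide=[[0.5, 0, 0], [0, 0, 0]], grip=[40, 40])

```text
time: 11.0
tool_pos: [0.5389, -0.0487, 0.0031]
tcp_rot: [-1.142, 1.308, -1.308]
wrist_force: [1.5, 4.6, 5.1]
width: 0.505
```

Request:
jog_arm(turn=[[0, 0, 0], [0, 0, 0], [0, 0, 0]], slide=[[0, -0.4, 0], [0, 0, 0], [0, 0, 0]], grip=[40, 40, 40])

```text
time: 11.3
tool_pos: [0.5388, -0.0488, 0.0031]
tcp_rot: [-1.142, 1.308, -1.308]
wrist_force: [2.7, 3.2, 0.8]
width: 0.51
```

Request:
jog_arm(turn=[[0, 0, 0], [0, 0, 0]], slide=[[0.5, 0, 0], [0, 0, 0]], grip=[40, 40])

```text
time: 11.5
tool_pos: [0.5388, -0.0488, 0.0031]
tcp_rot: [-1.141, 1.308, -1.308]
wrist_force: [3.5, 5.5, 0.4]
width: 0.51
```

Request:
jog_arm(turn=[[0, 0, 0], [0, 0, 0]], slide=[[0.5, 0, 0], [0, 0, 0]], grip=[40, 40])

```text
time: 11.7
tool_pos: [0.5388, -0.0488, 0.0031]
tcp_rot: [-1.14, 1.309, -1.307]
wrist_force: [3.0, 7.9, 0.4]
width: 0.507
```

Request:
jog_arm(turn=[[0, 0, 0], [0, 0, 0]], slide=[[-0.5, 0, 0], [0, 0, 0]], grip=[40, 40])

```text
time: 11.9
tool_pos: [0.5388, -0.0489, 0.0031]
tcp_rot: [-1.142, 1.308, -1.308]
wrist_force: [3.9, 5.5, 0.6]
width: 0.507
```

Run:
```python
from fit import *
plan(fw([0,-.08,.003]),FY,1)
p=eyes.read_camera("side"); save(p,"s9",(240,160,310,230),8)
np.savez("s9.npz",**{k:np.array(v) for k,v in p.items()})
amb=lambda i:(i[...,0]>1.8*i[...,2])&(i[...,0]>80)&(i[...,1]>.3*i[...,0])
s=bot.read_state();print("F fix",Rf.inv().apply(s["wrist_force"]).round(2),s["torque"].round(2))
```

```text
t 11.9 pos [ 0.5388 -0.0489  0.0031] fix [-0.0076 -0.0797  0.0031] F [3.93 5.48 0.59] w 0.507
axes x,y,z cols
 [[-0.135  0.     0.991]
 [-0.991  0.001 -0.135]
 [-0.001 -1.     0.   ]]
slide mm (current axes) [0.3 0.1 7.6]
turn [-0.0004  0.001  -0.0006] slide after turn [0.3 0.1 7.6]
F fix [2.21 6.3  0.46] [ 0.92 -0.47  0.02]
```

View pics/s9.png

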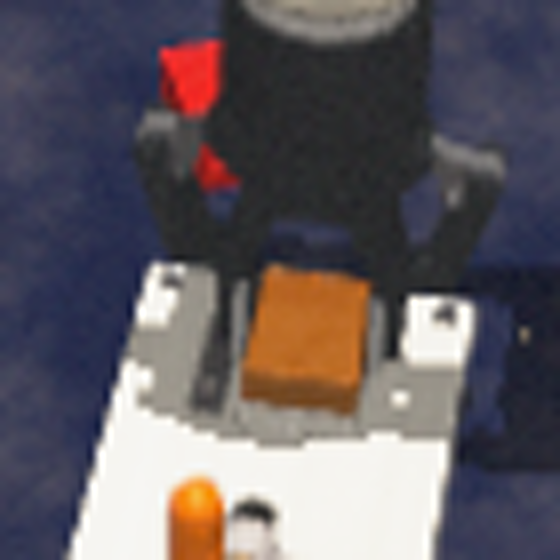

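Request:
jog_arm(turn=[[0, 0, 0], [0, 0, 0], [0, 0, 0], [0, 0, 0]], slide=[[0, 0, 1], [0, 0, 1], [0, 0, 1], [0, 0, 0]], grip=[40, 40, 40, 40])

```text
time: 12.35
tool_pos: [0.5387, -0.0488, 0.0031]
tcp_rot: [-1.146, 1.313, -1.305]
wrist_force: [-4.5, 6.7, 9.4]
width: 0.51
```

Request:
jog_arm(turn=[[0, 0, 0], [0, 0, 0], [0, 0, 0]], slide=[[0, 0, 1], [0, 0, 0.5], [0, 0, 0]], grip=[40, 40, 40])

```text
time: 12.65
tool_pos: [0.5387, -0.0488, 0.0031]
tcp_rot: [-1.148, 1.315, -1.303]
wrist_force: [-9.6, 6.5, 14.0]
width: 0.51
```

Request:
jog_arm(turn=[[0, 0, 0], [0, 0, 0]], slide=[[0, 0, 0.5], [0, 0, 0]], grip=[40, 40])

```text
time: 12.85
tool_pos: [0.5388, -0.0488, 0.0031]
tcp_rot: [-1.148, 1.316, -1.303]
wrist_force: [-10.8, 7.6, 16.7]
width: 0.507
```

Request:
jog_arm(turn=[[0, 0, 0], [0, 0, 0]], slide=[[0, 0, 0.5], [0, 0, 0]], grip=[40, 40])

```text
time: 13.05
tool_pos: [0.5388, -0.0488, 0.0031]
tcp_rot: [-1.149, 1.317, -1.302]
wrist_force: [-12.8, 7.2, 17.1]
width: 0.508
```

Request:
jog_arm(turn=[[0, 0, 0], [0, 0, 0], [0, 0, 0], [0, 0, 0]], slide=[[0, 0, -3], [0, 0, -2], [0, 0, 0], [0, 0, 0]], grip=[40, 40, 40, 40])

```text
time: 13.45
tool_pos: [0.5388, -0.0488, 0.0031]
tcp_rot: [-1.142, 1.309, -1.307]
wrist_force: [0.9, 5.5, 2.4]
width: 0.507
```

Run:
```python
from fit import *
plan(fw([0,-.08,.003]),FY,1)
p=eyes.read_camera("side"); save(p,"s10",(255,185,300,220),16)
# overlay predicted block at fixture x -7.6 and stops
im=cv2.resize(p["img"][185:220,255:300,::-1],None,fx=16,fy=16,interpolation=cv2.INTER_CUBIC)
def box(x,y,z,col):
    X=np.array([fw([a,b,c]) for a in x for b in y for c in z]); uv=((proj(p,X)-[255,185]+.5)*16).round().astype(int)
    for i in range(8):
        for j in range(i):
            if bin(i^j).count("1")==1: cv2.line(im,tuple(map(int,uv[i])),tuple(map(int,uv[j])),col,1)
box([-.0296,.0144],[-.11,-.05],[.012,.042],(0,255,0))
box([.022,.034],[-.105,-.055],[.012,.020],(255,0,255))
box([-.017,.017],[-.122,-.11],[.012,.034],(255,255,0))
cv2.imwrite("pics/s10.png",im)
```

```text
t 13.45 pos [ 0.5388 -0.0488  0.0031] fix [-0.0076 -0.0797  0.0031] F [0.86 5.48 2.39] w 0.507
axes x,y,z cols
 [[-0.135 -0.     0.991]
 [-0.991  0.001 -0.135]
 [-0.001 -1.    -0.   ]]
slide mm (current axes) [0.3 0.1 7.6]
turn [ 0.0004  0.0009 -0.0007] slide after turn [0.3 0.1 7.6]
```

View pics/s10.png

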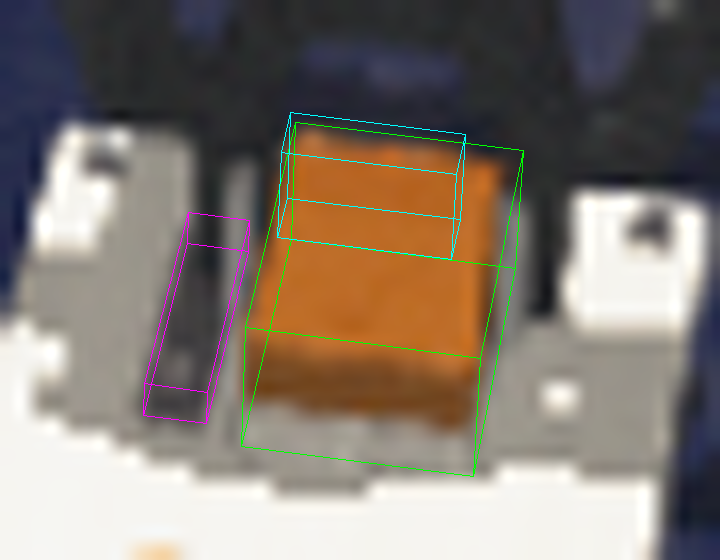

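Request:
jog_arm(turn=[[0, 0, 0], [0, 0, 0], [0, 0, 0], [0, 0, 0], [0, 0, 0]], slide=[[-1, -0.2, 0], [0, 0, -2], [0, 0, -2], [0, 0, -1], [0, 0, 0]], grip=[40, 40, 40, 40, 40])

```text
time: 14.0
tool_pos: [0.5332, -0.048, 0.0031]
tcp_rot: [-1.144, 1.309, -1.307]
wrist_force: [0.1, -0.8, -0.8]
width: 0.507
```

Request:
jog_arm(turn=[[0, 0, 0], [0, 0, 0], [0, 0, 0], [0, 0, 0], [0, 0, 0]], slide=[[0, 0, 0], [0, 0, 0], [0, 0, 0], [0, -3, 0], [0, -4, 0]], grip=[58, 58, 58, 58, 58])

```text
time: 14.5
tool_pos: [0.534, -0.0477, 0.0106]
tcp_rot: [-1.143, 1.308, -1.308]
wrist_force: [0.4, -0.4, 0.4]
width: 0.576
```

Run:
```python
from fit import *
plan(fw([0,-.08,.003]),FY,1)
p=eyes.read_camera("side"); save(p,"s11",(250,180,300,220),14)
```

```text
t 14.5 pos [ 0.534  -0.0477  0.0106] fix [-0.0125 -0.0792  0.0106] F [ 0.42 -0.42  0.36] w 0.576
axes x,y,z cols
 [[-0.135 -0.001  0.991]
 [-0.991  0.    -0.135]
 [ 0.    -1.    -0.001]]
slide mm (current axes) [ 0.8  7.5 12.5]
turn [0.0006 0.001  0.    ] slide after turn [ 0.8  7.6 12.5]
```

View pics/s11.png

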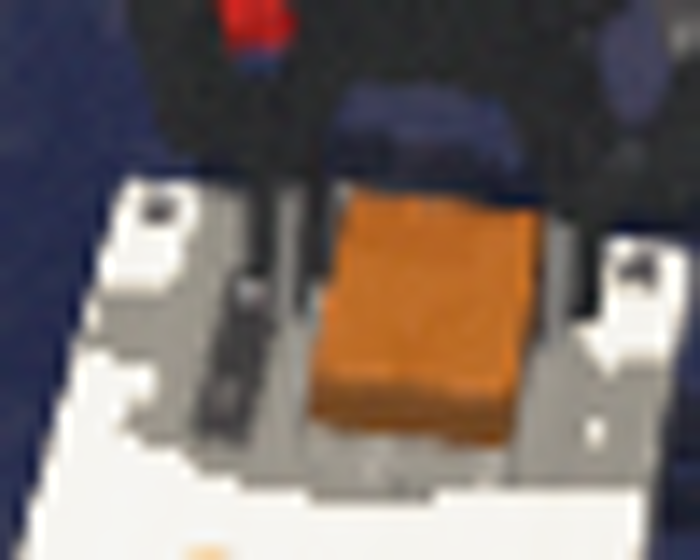

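Request:
jog_arm(turn=[[0, 0, 0], [0, 0, 0], [0, 0, 0], [0, 0, 0]], slide=[[0, 0, 0], [0, 0, 0], [0, 0, 0], [0, 0, 0]], grip=[40, 40, 40, 40])

```text
time: 14.95
tool_pos: [0.5348, -0.0477, 0.0115]
tcp_rot: [-1.142, 1.307, -1.308]
wrist_force: [-1.1, 0.2, 6.7]
width: 0.507
```

Request:
jog_arm(turn=[[0, 0, 0], [0, 0, 0], [0, 0, 0]], slide=[[0.5, 0, 0], [0.5, 0, 0], [0, 0, 0]], grip=[40, 40, 40])

```text
time: 15.25
tool_pos: [0.5348, -0.0478, 0.0115]
tcp_rot: [-1.14, 1.308, -1.308]
wrist_force: [-0.6, 4.1, 6.2]
width: 0.503
```

Request:
jog_arm(turn=[[0, 0, 0], [0, 0, 0], [0, 0, 0]], slide=[[0, 0, 2], [0, 0, 1.5], [0, 0, 0]], grip=[40, 40, 40])

```text
time: 15.55
tool_pos: [0.5348, -0.0478, 0.0115]
tcp_rot: [-1.145, 1.314, -1.304]
wrist_force: [-10.9, 4.1, 17.3]
width: 0.502
```

Request:
jog_arm(turn=[[0, 0, 0], [0, 0, 0], [0, 0, 0]], slide=[[-0.5, 0, -3.5], [0, -1, 0], [0, 0, 0]], grip=[40, 40, 40])

```text
time: 15.85
tool_pos: [0.5345, -0.0478, 0.0115]
tcp_rot: [-1.141, 1.308, -1.308]
wrist_force: [1.0, 3.2, 1.4]
width: 0.503
```

Request:
jog_arm(turn=[[0, 0, 0], [0, 0, 0], [0, 0, 0]], slide=[[0, -0.5, 0], [0, 0, 0], [0, 0, 0]], grip=[40, 40, 40])

```text
time: 16.15
tool_pos: [0.5345, -0.0478, 0.0117]
tcp_rot: [-1.142, 1.308, -1.308]
wrist_force: [3.0, 3.9, -2.2]
width: 0.504
```

Request:
jog_arm(turn=[[0, 0, 0], [0, 0, 0], [0, 0, 0]], slide=[[0, -0.2, 0.5], [0, 0, 1], [0, 0, 0]], grip=[40, 40, 40])

```text
time: 16.45
tool_pos: [0.5345, -0.0478, 0.0116]
tcp_rot: [-1.143, 1.311, -1.306]
wrist_force: [-0.8, 4.7, -0.6]
width: 0.504
```

Request:
jog_arm(turn=[[0, 0, 0], [0, 0, 0], [0, 0, 0]], slide=[[0, 0, 1], [0, 0, 0.5], [0, 0, 0]], grip=[40, 40, 40])

```text
time: 16.75
tool_pos: [0.5346, -0.0478, 0.0116]
tcp_rot: [-1.145, 1.313, -1.305]
wrist_force: [-4.2, 5.7, 3.3]
width: 0.505
```

Request:
jog_arm(turn=[[0, 0, 0], [0, 0, 0], [0, 0, 0], [0, 0, 0]], slide=[[-1, -0.5, 0], [-1, -0.5, 0], [-0.5, 0, 0], [0, 0, 0]], grip=[40, 40, 40, 40])

```text
time: 17.15
tool_pos: [0.5375, -0.0465, 0.0131]
tcp_rot: [-1.143, 1.308, -1.308]
wrist_force: [-0.3, 0.6, -2.5]
width: 0.502
```

Run:
```python
from fit import *
plan(fw([0,-.0797,.0117]),FY,1)
```

```text
t 17.15 pos [ 0.5375 -0.0465  0.0131] fix [-0.0092 -0.0775  0.0131] F [-0.27  0.61 -2.46] w 0.502
axes x,y,z cols
 [[-0.135 -0.     0.991]
 [-0.991 -0.    -0.135]
 [ 0.    -1.    -0.   ]]
slide mm (current axes) [2.2 1.4 9.2]
turn [0.     0.001  0.0004] slide after turn [2.2 1.4 9.2]
```

Request:
jog_arm(turn=[[0, 0, 0], [0, 0, 0], [0, 0, 0], [0, 0, 0], [0, 0, 0]], slide=[[0.6, 0.4, 2], [0.6, 0.4, 2], [0, 0, 1.5], [0, 0, 1], [0, 0, 0]], grip=[40, 40, 40, 40, 40])

```text
time: 17.65
tool_pos: [0.544, -0.0483, 0.0124]
tcp_rot: [-1.142, 1.308, -1.308]
wrist_force: [-1.0, -0.5, -2.0]
width: 0.503
```

Run:
```python
from fit import *
plan(fw([0,-.0787,.0122]),FY,1)
```

```text
t 17.65 pos [ 0.544  -0.0483  0.0124] fix [-0.0025 -0.0784  0.0124] F [-0.98 -0.47 -1.96] w 0.503
axes x,y,z cols
 [[-0.135  0.     0.991]
 [-0.991 -0.    -0.135]
 [ 0.    -1.     0.   ]]
slide mm (current axes) [0.3 0.2 2.5]
turn [-0.0002  0.001   0.    ] slide after turn [0.3 0.2 2.5]
```

Moves freely now. Feeling for the side stop.

Request:
jog_arm(turn=[[0, 0, 0], [0, 0, 0], [0, 0, 0]], slide=[[0, 0.2, 0.7], [0, 0.2, 0.7], [0, 0, 0]], grip=[40, 40, 40])

```text
time: 17.95
tool_pos: [0.5452, -0.0484, 0.012]
tcp_rot: [-1.142, 1.308, -1.308]
wrist_force: [-0.5, -0.7, -2.1]
width: 0.505
```

Request:
jog_arm(turn=[[0, 0, 0], [0, 0, 0], [0, 0, 0]], slide=[[0, 0, 0.5], [0, 0, 0.5], [0, 0, 0]], grip=[40, 40, 40])

```text
time: 18.25
tool_pos: [0.5459, -0.0485, 0.0119]
tcp_rot: [-1.143, 1.308, -1.308]
wrist_force: [-1.0, 0.1, -1.2]
width: 0.501
```

Request:
jog_arm(turn=[[0, 0, 0], [0, 0, 0], [0, 0, 0]], slide=[[0, 0, 0.5], [0, 0, 0], [0, 0, 0]], grip=[40, 40, 40])

```text
time: 18.55
tool_pos: [0.546, -0.0484, 0.0118]
tcp_rot: [-1.143, 1.309, -1.307]
wrist_force: [-2.4, 0.3, 0.3]
width: 0.504
```

Request:
jog_arm(turn=[[0, 0, 0], [0, 0, 0], [0, 0, 0]], slide=[[0.3, 0, 0.5], [0.3, 0, 0.5], [0, 0, 0]], grip=[40, 40, 40])

```text
time: 18.85
tool_pos: [0.5459, -0.0486, 0.0116]
tcp_rot: [-1.144, 1.311, -1.306]
wrist_force: [-5.3, 2.6, 1.6]
width: 0.503
```

Run:
```python
from fit import *
plan(fw([0,-.0793,.0117]),FY,1)
p=eyes.read_camera("side")
im=cv2.resize(p["img"][185:220,255:300,::-1],None,fx=16,fy=16,interpolation=cv2.INTER_CUBIC)
def box(x,y,z,col):
    X=np.array([fw([a,b,c]) for a in x for b in y for c in z]); uv=((proj(p,X)-[255,185]+.5)*16).round().astype(int)
    for i in range(8):
        for j in range(i):
            if bin(i^j).count("1")==1: cv2.line(im,tuple(map(int,uv[i])),tuple(map(int,uv[j])),col,1)
box([-.022,.022],[-.11,-.05],[.012,.042],(0,255,0))
box([.022,.034],[-.105,-.055],[.012,.020],(255,0,255))
cv2.imwrite("pics/s12.png",im)
```

```text
t 18.85 pos [ 0.5459 -0.0486  0.0116] fix [-0.0005 -0.0785  0.0116] F [-5.26  2.64  1.62] w 0.503
axes x,y,z cols
 [[-0.135 -0.003  0.991]
 [-0.991  0.001 -0.135]
 [-0.001 -1.    -0.003]]
slide mm (current axes) [ 0.8 -0.1  0.5]
turn [ 0.0034  0.0007 -0.0008] slide after turn [ 0.8 -0.1  0.5]
```

View pics/s12.png

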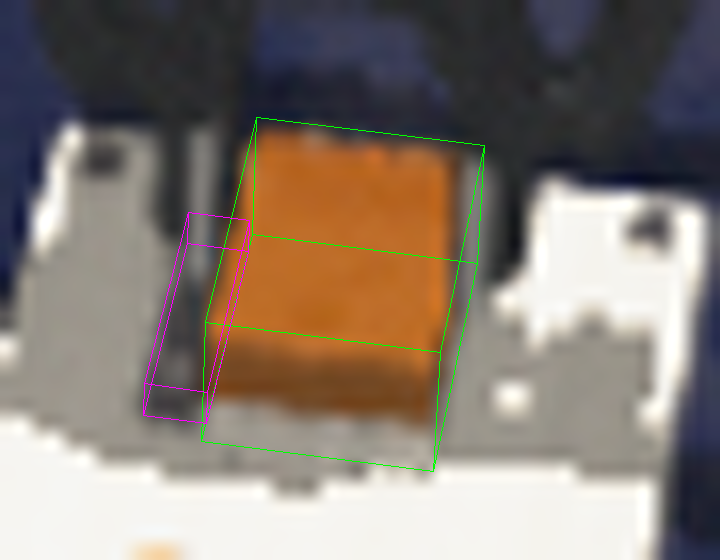

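Request:
jog_arm(turn=[[0, 0, 0], [0, 0, 0], [0, 0, 0], [0, 0, 0]], slide=[[0.5, 0, 0], [0.5, 0, 0], [0.5, 0, 0], [0, 0, 0]], grip=[40, 40, 40, 40])

```text
time: 19.3
tool_pos: [0.5459, -0.049, 0.0117]
tcp_rot: [-1.142, 1.312, -1.305]
wrist_force: [-4.6, 7.1, 2.7]
width: 0.504
```

Run:
```python
from fit import *
plan(fw([0,-.0793,.0117]),FY,1)
```

```text
t 19.3 pos [ 0.5459 -0.049   0.0117] fix [-0.0005 -0.0789  0.0117] F [-4.59  7.12  2.75] w 0.504
axes x,y,z cols
 [[-0.135 -0.003  0.991]
 [-0.991  0.003 -0.135]
 [-0.003 -1.    -0.003]]
slide mm (current axes) [ 0.4 -0.   0.5]
turn [ 0.0033  0.0003 -0.0025] slide after turn [ 0.4 -0.   0.5]
```

Request:
jog_arm(turn=[[0, 0, 0], [0, 0, 0], [0, 0, 0], [0, 0, 0], [0, 0, 0]], slide=[[0.5, 0, 0], [0, 0, 0], [-1, 0, -0.5], [-1, 0, -0.5], [0, 0, 0]], grip=[40, 40, 40, 40, 40])

```text
time: 19.8
tool_pos: [0.5459, -0.0492, 0.0116]
tcp_rot: [-1.143, 1.309, -1.307]
wrist_force: [-4.2, 0.6, -0.9]
width: 0.502
```

Request:
jog_arm(turn=[[0, 0, 0], [0, 0, 0], [0, 0, 0], [0, 0, 0], [0, 0, 0]], slide=[[0, 0, 0], [0, 0, 0], [0, 0, 0], [0, 0, 0], [0, 0, 0]], grip=[55, 60, 65, 65, 65])

```text
time: 20.3
tool_pos: [0.5472, -0.0493, 0.0123]
tcp_rot: [-1.142, 1.307, -1.309]
wrist_force: [-0.5, -0.7, -0.1]
width: 0.651
```

Run:
```python
from fit import *
plan(fw([0,-.0793,.0117]),FY,1)
p=eyes.read_camera("side")
im=cv2.resize(p["img"][185:220,255:300,::-1],None,fx=16,fy=16,interpolation=cv2.INTER_CUBIC)
def box(x,y,z,col):
    X=np.array([fw([a,b,c]) for a in x for b in y for c in z]); uv=((proj(p,X)-[255,185]+.5)*16).round().astype(int)
    for i in range(8):
        for j in range(i):
            if bin(i^j).count("1")==1: cv2.line(im,tuple(map(int,uv[i])),tuple(map(int,uv[j])),col,1)
box([-.022,.022],[-.11,-.05],[.012,.042],(0,255,0))
cv2.imwrite("pics/s13.png",im)
```

```text
t 20.3 pos [ 0.5472 -0.0493  0.0123] fix [ 0.0008 -0.0791  0.0123] F [-0.47 -0.69 -0.13] w 0.651
axes x,y,z cols
 [[-0.135  0.001  0.991]
 [-0.991 -0.    -0.135]
 [ 0.    -1.     0.001]]
slide mm (current axes) [ 0.2  0.6 -0.8]
turn [-0.0011  0.0009  0.    ] slide after turn [ 0.2  0.6 -0.8]
```

View pics/s13.png

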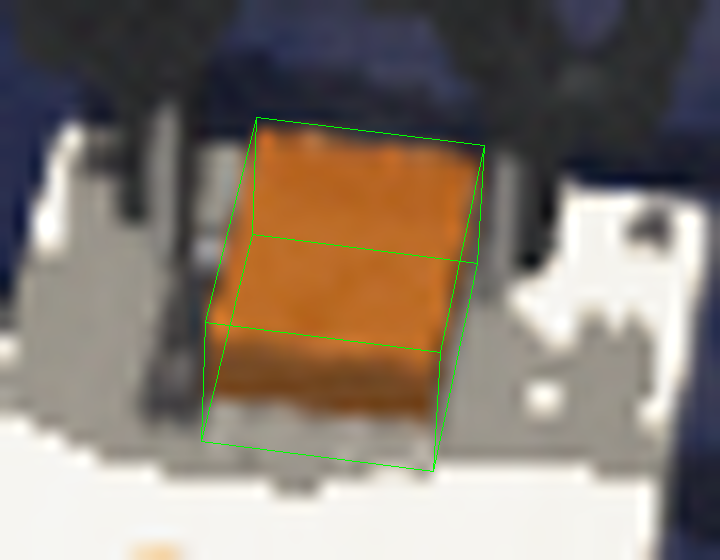

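Request:
jog_arm(turn=[[0, 0, 0], [0, 0, 0], [0, 0, 0], [0, 0, 0], [0, 0, 0]], slide=[[0, -5, 0], [0, -15, 0], [0, -30, 0], [0, -40, 0], [0, -40, 0]], grip=[65, 65, 65, 65, 65])

```text
time: 20.85
tool_pos: [0.5463, -0.0491, 0.1442]
tcp_rot: [-1.142, 1.308, -1.308]
wrist_force: [0.0, -0.3, -0.1]
width: 0.652
```

Request:
jog_arm(turn=[[0, 0, 0], [0, 0, 0], [0, 0, 0], [0, 0, 0], [0, 0, 0]], slide=[[0, -40, 0], [0, -20, 0], [-10, 0, 0], [0, 0, 0], [0, 0, 0]], grip=[40, 0, 0, 0, 0])

```text
time: 21.35
tool_pos: [0.5467, -0.0388, 0.2006]
tcp_rot: [-1.145, 1.309, -1.306]
wrist_force: [0.4, 0.3, -0.3]
width: -0.002
```

Run:
```python
from fit import *
plan(fw([0,.185,.195]),FY,1)
p=eyes.read_camera("side"); save(p,"s14",(210,80,320,230),4.8)
t=bot.read_state()["tool_pos"]; W=cloud(p)
f=np.apply_along_axis(wf,2,np.nan_to_num(W)); tf=wf(t)
m=(abs(f[...,0]-tf[0])<.02)&(abs(f[...,1]-tf[1])<.03)&(f[...,2]>.06); print(np.sort(f[m][:,2])[:20].round(3))
m=(abs(f[...,0])<.04)&(abs(f[...,1]+.08)<.04)&(f[...,2]>.037)&(f[...,2]<.06); q=f[m]; print("block top",q[:,0].min(),q[:,0].max(),q[:,1].min(),q[:,1].max())
```

```text
t 21.35 pos [ 0.5467 -0.0388  0.2006] fix [-0.0011 -0.0687  0.2006] F [ 0.36  0.33 -0.25] w -0.002
axes x,y,z cols
 [[-0.134 -0.003  0.991]
 [-0.991  0.    -0.134]
 [ 0.    -1.    -0.003]]
slide mm (current axes) [-253.7    5.5    1.6]
turn [0.0025 0.0018 0.0002] slide after turn [-253.7    5.6    1.1]
[0.222 0.223 0.223 0.226 0.226 0.226 0.227 0.228 0.228 0.228 0.228 0.23
 0.23  0.23  0.23  0.23  0.231 0.231 0.232 0.233]
block top -0.021519036814514975 0.022028799999334995 -0.11042672855697594 -0.04533254855449571
```

View pics/s14.png

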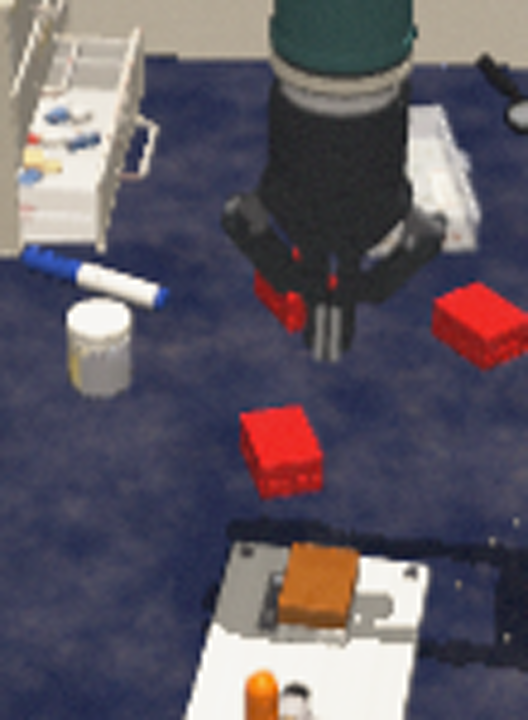

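Request:
jog_arm(turn=[[0, 0, 0], [0, 0, 0], [0, 0, 0], [0, 0, 0], [0, 0, 0]], slide=[[-20, 0, 1], [-40, 0, 0], [-40, 0, 0], [-40, 0, 0], [-40, 0, 0]], grip=[0, 0, 0, 0, 0])

```text
time: 21.9
tool_pos: [0.572, 0.14, 0.1999]
tcp_rot: [-1.145, 1.31, -1.308]
wrist_force: [0.4, -1.1, -0.2]
width: 0.002
```

Request:
jog_arm(turn=[[0, 0, 0], [0, 0, 0], [0, 0, 0], [0, 0, 0], [0, 0, 0]], slide=[[-40, 0, 0], [-25, 0, 0], [-10, 0, 0], [0, 0, 0], [0, 0, 0]], grip=[0, 0, 0, 0, 0])

```text
time: 22.4
tool_pos: [0.5826, 0.2121, 0.2009]
tcp_rot: [-1.145, 1.309, -1.308]
wrist_force: [0.7, -0.2, -0.3]
width: -0.003
```

Run:
```python
from fit import *
plan(fw([0,.185,.120]),FY,1)
p=eyes.read_camera("side"); save(p,"s15",(210,100,320,280),3.3)
t=bot.read_state()["tool_pos"]; W=cloud(p)
f=np.apply_along_axis(wf,2,np.nan_to_num(W)); tf=wf(t)
m=(abs(f[...,0]-tf[0])<.02)&(abs(f[...,1]-tf[1])<.025)&(f[...,2]>.06); print("tip z",np.sort(f[m][:,2])[:10].round(3))
hsv=cv2.cvtColor(p["img"],cv2.COLOR_RGB2HSV); m=(hsv[...,0]>5)&(hsv[...,0]<18)&(hsv[...,1]>150)&(abs(f[...,0])<.03)&(abs(f[...,1]-.14)<.05)&(f[...,2]>.05)
q=f[m]; print("handle",len(q),np.median(q,0),q.min(0),q.max(0))
```

```text
t 22.4 pos [0.5826 0.2121 0.2009] fix [0.0005 0.1848 0.2009] F [ 0.74 -0.19 -0.26] w -0.003
axes x,y,z cols
 [[-0.135 -0.002  0.991]
 [-0.991 -0.001 -0.135]
 [ 0.002 -1.    -0.002]]
slide mm (current axes) [-0.4 80.9 -0.3]
turn [0.0016 0.0008 0.0016] slide after turn [-0.2 80.9 -0.5]
tip z [0.131 0.142 0.154 0.161 0.163 0.224 0.226 0.226 0.226 0.226]
handle 152 [-0.00208302  0.1555764   0.13347427] [-0.02303488  0.14501165  0.08692697] [0.00667067 0.1786897  0.28220247]
```

View pics/s15.png

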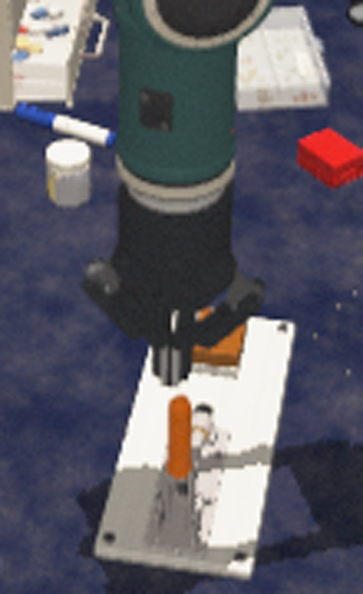

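Request:
jog_arm(turn=[[0, 0, 0], [0, 0, 0], [0, 0, 0], [0, 0, 0], [0, 0, 0]], slide=[[0, 15, -1], [0, 25, 0], [0, 25, 0], [0, 17, 0], [0, 0, 0]], grip=[0, 0, 0, 0, 0])

```text
time: 22.95
tool_pos: [0.579, 0.2112, 0.1155]
tcp_rot: [-1.149, 1.313, -1.308]
wrist_force: [-1.2, -0.0, -0.1]
width: -0.003
```

Request:
jog_arm(turn=[[0, 0, 0], [0, 0, 0], [0, 0, 0]], slide=[[5, 0, 0], [5, 0, 0], [0, 0, 0]], grip=[0, 0, 0])

```text
time: 23.25
tool_pos: [0.5818, 0.2028, 0.1215]
tcp_rot: [-1.14, 1.307, -1.309]
wrist_force: [0.1, -1.2, 0.2]
width: 0.001
```

```bash
cat > arc.py <<'E'
from h import *
s=bot.read_state(); tf=wf(s["tool_pos"]); print("now fix",tf.round(4),"F",Rf.inv().apply(s["wrist_force"]).round(1),"t",s["time"])
for th in np.arange(0,1.4,.1).tolist()+[1.25,1.37]:
    ph=th-.061; u=np.array([-np.sin(ph),np.cos(ph)]); n=np.array([np.cos(ph),np.sin(ph)])
    P=np.array([.14,.027])+.115*u+.009*n; T=P+[.011,-.020]
    print(round(th,2),"TCP y,z mm",(T*1000).round(1))
E
python3 arc.py
```

```text
now fix [0.001  0.1754 0.1215] F [ 0.3 -1.1  0.2] t 23.25
0.0 TCP y,z mm [167.  121.2]
0.1 TCP y,z mm [155.5 122.3]
0.2 TCP y,z mm [144.  122.1]
0.3 TCP y,z mm [132.5 120.9]
0.4 TCP y,z mm [121.2 118.4]
0.5 TCP y,z mm [110.3 114.9]
0.6 TCP y,z mm [ 99.7 110.3]
0.7 TCP y,z mm [ 89.6 104.7]
0.8 TCP y,z mm [80.2 98.1]
0.9 TCP y,z mm [71.5 90.5]
1.0 TCP y,z mm [63.5 82.2]
1.1 TCP y,z mm [56.4 73.1]
1.2 TCP y,z mm [50.3 63.3]
1.3 TCP y,z mm [45.2 53. ]
1.25 TCP y,z mm [47.6 58.2]
1.37 TCP y,z mm [42.2 45.5]
```

Request:
jog_arm(turn=[[0, 0, 0], [0, 0, 0], [0, 0, 0], [0, 0, 0], [0, 0, 0]], slide=[[4, 0, 0], [4, 0, 0], [4, 0, 0], [4, 0, 0], [0, 0, 0]], grip=[0, 0, 0, 0, 0])

```text
time: 23.75
tool_pos: [0.5788, 0.1872, 0.1202]
tcp_rot: [-1.142, 1.308, -1.308]
wrist_force: [-0.4, 0.6, 0.7]
width: -0.004
```

```bash
python3 arc.py | head -1
```

```text
now fix [1.000e-04 1.596e-01 1.202e-01] F [-0.5  0.6  0.7] t 23.75
```

Request:
jog_arm(turn=[[0, 0, 0], [0, 0, 0], [0, 0, 0], [0, 0, 0], [0, 0, 0]], slide=[[5, 0, 0], [5, 0, 0], [5, 0, 0], [5, 0, 0], [5, 0, 0]], grip=[0, 0, 0, 0, 0])

```text
time: 24.25
tool_pos: [0.575, 0.1623, 0.1195]
tcp_rot: [-1.143, 1.308, -1.308]
wrist_force: [0.5, 2.2, -0.3]
width: -0.001
```

```bash
python3 arc.py | head -1
python3 - <<'E'
from h import *
p=eyes.read_camera("side"); save(p,"s16",(210,130,320,280),4)
E
```

```text
now fix [-0.0003  0.1344  0.1195] F [ 0.2  2.2 -0.3] t 24.25
```

View pics/s16.png

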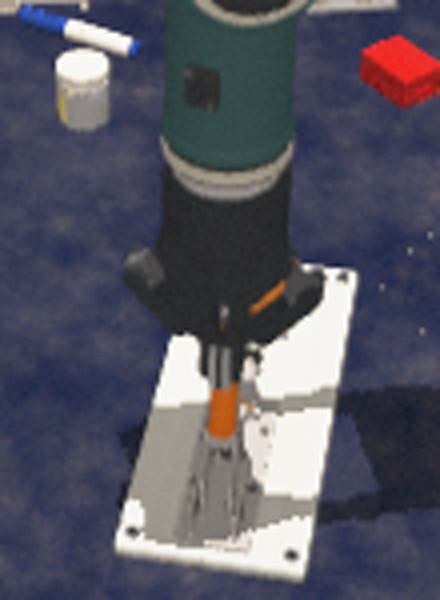

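Request:
jog_arm(turn=[[0, 0, 0], [0, 0, 0], [0, 0, 0], [0, 0, 0], [0, 0, 0]], slide=[[5.7, 0.5, 0], [5.7, 1, 0], [5.5, 1.5, 0], [5.5, 1.8, 0], [5.3, 2.2, 0]], grip=[0, 0, 0, 0, 0])

```text
time: 24.8
tool_pos: [0.5715, 0.1349, 0.1129]
tcp_rot: [-1.142, 1.308, -1.308]
wrist_force: [-0.3, 1.1, 0.5]
width: 0.002
```

```bash
python3 arc.py | head -1
```

```text
now fix [-1.000e-04  1.068e-01  1.129e-01] F [-0.5  1.1  0.5] t 24.8
```

Request:
jog_arm(turn=[[0, 0, 0], [0, 0, 0], [0, 0, 0], [0, 0, 0], [0, 0, 0]], slide=[[5.3, 2.4, 0], [5.1, 2.7, 0], [5, 2.9, 0], [4.8, 3.2, 0], [4.6, 3.5, 0]], grip=[0, 0, 0, 0, 0])

```text
time: 25.3
tool_pos: [0.5684, 0.1103, 0.0982]
tcp_rot: [-1.142, 1.308, -1.308]
wrist_force: [-1.0, 1.1, 1.9]
width: -0.002
```

```bash
python3 arc.py | head -1
```

```text
now fix [0.0002 0.082  0.0982] F [-1.1  0.9  1.9] t 25.3
```

Request:
jog_arm(turn=[[0, 0, 0], [0, 0, 0], [0, 0, 0], [0, 0, 0]], slide=[[5, 4, 0], [4.4, 3.9, 0], [4.1, 4.1, 0], [3.9, 4.2, 0]], grip=[0, 0, 0, 0])

```text
time: 25.7
tool_pos: [0.5661, 0.0931, 0.0818]
tcp_rot: [-1.142, 1.308, -1.308]
wrist_force: [0.3, -0.4, 2.7]
width: -0.003
```

```bash
python3 arc.py | head -1
```

```text
now fix [0.0002 0.0647 0.0818] F [ 0.4 -0.4  2.7] t 25.7
```

Request:
jog_arm(turn=[[0, 0, 0], [0, 0, 0], [0, 0, 0]], slide=[[3.6, 4.5, 0], [3.5, 4.6, 0], [0, 0, 0]], grip=[0, 0, 0])

```text
time: 26.0
tool_pos: [0.565, 0.0861, 0.0725]
tcp_rot: [-1.142, 1.308, -1.308]
wrist_force: [1.1, -0.4, -0.2]
width: 0.001
```

```bash
python3 arc.py | head -1;  python3 - <<'E'
from h import *
p=eyes.read_camera("side"); save(p,"s17",(210,130,320,280),4)
E
```

```text
now fix [0.0001 0.0575 0.0725] F [ 1.1 -0.2 -0.2] t 26.0
```

View pics/s17.png

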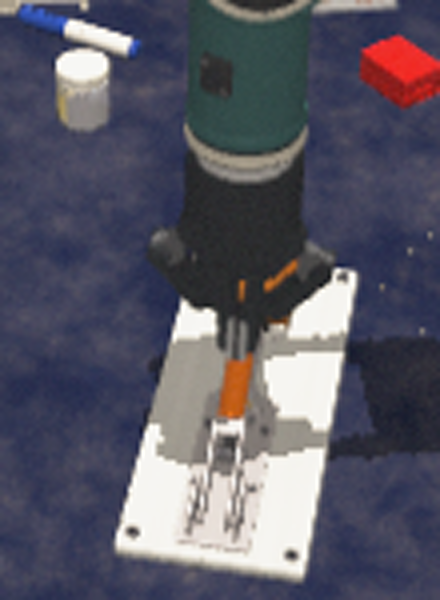

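Request:
jog_arm(turn=[[0, 0, 0], [0, 0, 0]], slide=[[1.6, 2.4, 0], [1.6, 2.4, 0]], grip=[0, 0])

```text
time: 26.25
tool_pos: [0.5647, 0.0837, 0.0684]
tcp_rot: [-1.142, 1.308, -1.308]
wrist_force: [-0.5, 1.4, 4.1]
width: 0.003
```

Request:
jog_arm(turn=[[0, 0, 0], [0, 0, 0]], slide=[[1.5, 2.4, 0], [1.5, 2.5, 0]], grip=[0, 0])

```text
time: 26.45
tool_pos: [0.5642, 0.0804, 0.0632]
tcp_rot: [-1.142, 1.308, -1.308]
wrist_force: [-0.9, 0.6, 3.6]
width: 0.002
```

```bash
python3 arc.py | head -1;  python3 - <<'E'
from h import *
p=eyes.read_camera("side"); save(p,"s18",(230,170,310,260),7)
E
```

```text
now fix [0.0001 0.0518 0.0632] F [-1.   0.5  3.6] t 26.45
```

View pics/s18.png

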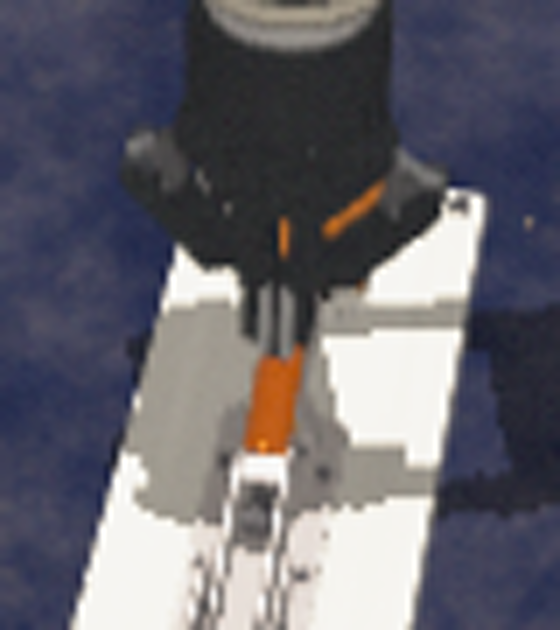

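Request:
jog_arm(turn=[[0, 0, 0], [0, 0, 0]], slide=[[1.4, 2.5, 0], [1.3, 2.5, 0]], grip=[0, 0])

```text
time: 26.7
tool_pos: [0.5637, 0.0776, 0.0579]
tcp_rot: [-1.143, 1.308, -1.308]
wrist_force: [0.3, -0.6, 3.0]
width: 0.0
```

Request:
jog_arm(turn=[[0, 0, 0], [0, 0, 0]], slide=[[0.6, 1.3, 0], [0.6, 1.3, 0]], grip=[0, 0])

```text
time: 26.9
tool_pos: [0.5635, 0.0764, 0.0552]
tcp_rot: [-1.143, 1.308, -1.308]
wrist_force: [-0.2, 0.6, 2.2]
width: 0.001
```

Request:
jog_arm(turn=[[0, 0, 0], [0, 0, 0]], slide=[[0.6, 1.3, 0], [0, 0, 0]], grip=[0, 0])

```text
time: 27.1
tool_pos: [0.5632, 0.0758, 0.0538]
tcp_rot: [-1.143, 1.309, -1.308]
wrist_force: [0.5, -0.2, -0.8]
width: -0.002
```

```bash
cat > ang.py <<'E'
from h import *
import sys
p=eyes.read_camera("side"); save(p,sys.argv[1],(230,170,310,260),7)
W=cloud(p); f=np.apply_along_axis(wf,2,np.nan_to_num(W))
hsv=cv2.cvtColor(p["img"],cv2.COLOR_RGB2HSV); m=(hsv[...,0]>5)&(hsv[...,0]<18)&(hsv[...,1]>150)&(abs(f[...,0])<.006)&(f[...,1]>-.02)&(f[...,1]<.16)&(f[...,2]>.03)
q=f[m]; print(len(q))
for a in q[np.argsort(q[:,1])][::6]:
    dy,dz=.14-a[1],a[2]-.027; r=np.hypot(dy,dz); ph=np.arctan2(dy,dz)+np.arcsin(.009/r); print(a.round(4),"theta",round(ph+.061,3))
E
python3 arc.py | head -1; python3 ang.py s19
```

```text
now fix [-0.0003  0.0471  0.0538] F [ 0.5 -0.2 -0.8] t 27.1
57
[-0.0043  0.0497  0.0659] theta 1.317
[0.0033 0.0546 0.0653] theta 1.306
[-0.0031  0.0602  0.068 ] theta 1.258
[-0.0037  0.0626  0.0628] theta 1.305
[-0.0014  0.0656  0.0614] theta 1.309
[0.0006 0.0709 0.0622] theta 1.277
[-0.0055  0.0738  0.0623] theta 1.262
[0.0051 0.0772 0.0637] theta 1.227
[0.0041 0.0817 0.0528] theta 1.356
[0.0036 0.0858 0.0608] theta 1.215
```

View pics/s19.png

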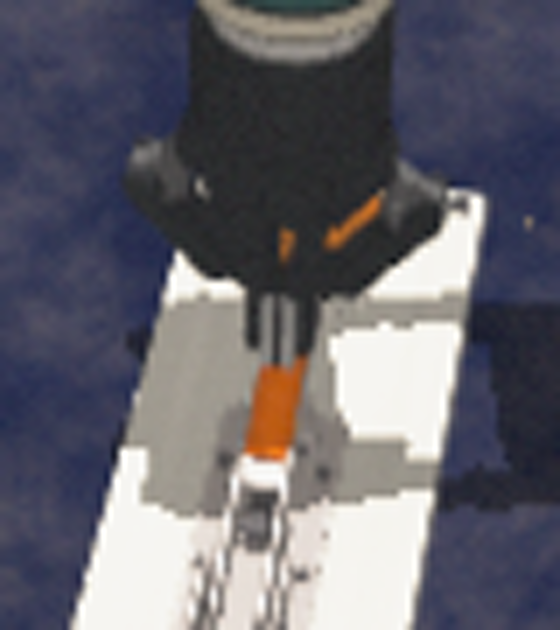

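Request:
jog_arm(turn=[[0, 0, 0], [0, 0, 0]], slide=[[0.6, 1.3, 0], [0.6, 1.3, 0]], grip=[0, 0])

```text
time: 27.35
tool_pos: [0.5631, 0.0748, 0.0515]
tcp_rot: [-1.143, 1.308, -1.308]
wrist_force: [0.8, 0.3, 0.3]
width: -0.002
```

Request:
jog_arm(turn=[[0, 0, 0], [0, 0, 0]], slide=[[0.5, 1.3, 0], [0.5, 1.3, 0]], grip=[0, 0])

```text
time: 27.55
tool_pos: [0.5632, 0.0737, 0.0489]
tcp_rot: [-1.142, 1.308, -1.308]
wrist_force: [0.2, 0.2, -0.3]
width: -0.004
```

Request:
jog_arm(turn=[[0, 0, 0], [0, 0, 0]], slide=[[0.5, 1.3, 0], [0, 0, 0]], grip=[0, 0])

```text
time: 27.75
tool_pos: [0.563, 0.0732, 0.0476]
tcp_rot: [-1.143, 1.308, -1.308]
wrist_force: [-0.4, -0.4, 0.4]
width: -0.001
```

```bash
python3 arc.py | head -1; python3 ang.py s20
```

```text
now fix [-0.0002  0.0445  0.0476] F [-0.4 -0.4  0.4] t 27.75
55
[-0.0055  0.0378  0.0587] theta 1.415
[-0.0047  0.0506  0.0591] theta 1.382
[0.0003 0.0554 0.0627] theta 1.33
[-0.0005  0.0596  0.0592] theta 1.355
[-0.004   0.0634  0.0558] theta 1.383
[0.0008 0.0683 0.0558] theta 1.367
[-0.0026  0.0711  0.0514] theta 1.415
[0.0023 0.0755 0.0508] theta 1.409
[0.0041 0.0813 0.0484] theta 1.426
[-0.0019  0.0845  0.0528] theta 1.344
```

Request:
jog_arm(turn=[[0, 0, 0], [0, 0, 0], [0, 0, 0], [0, 0, 0], [0, 0, 0]], slide=[[0, -5, 0], [0, -20, 0], [0, -40, 0], [-30, -30, 0], [-30, 0, 0]], grip=[0, 0, 0, 0, 0])

```text
time: 28.3
tool_pos: [0.5757, 0.1336, 0.1497]
tcp_rot: [-1.131, 1.302, -1.312]
wrist_force: [0.9, -0.2, 0.5]
width: 0.004
```

Request:
jog_arm(turn=[[0, 0, 0], [0, 0, 0], [0, 0, 0], [0, 0, 0], [0, 0, 0]], slide=[[-40, -30, 0], [-40, -30, 0], [-40, -30, 0], [-20, 0, 0], [0, 0, 0]], grip=[0, 0, 0, 0, 0])

```text
time: 28.8
tool_pos: [0.5907, 0.2745, 0.2343]
tcp_rot: [-1.141, 1.305, -1.305]
wrist_force: [0.8, -0.6, -1.2]
width: -0.004
```

```bash
python3 ang.py s21
python3 - <<'E'
from h import *
for n in ("top","side"):
    p=eyes.read_camera(n); save(p,n+"22",(180,160,300,240) if n=="top" else (230,100,320,270),6 if n=="top" else 3.5)
    for t in ("sample_tube","jar","petri_dish"):
        for o in nets.search_frame(t,p)[:1]: print(t,o["conf"],world(p,o["xyz"]).round(3))
    if n=="side":
        W=cloud(p); f=np.apply_along_axis(wf,2,np.nan_to_num(W)); hsv=cv2.cvtColor(p["img"],cv2.COLOR_RGB2HSV)
        m=(hsv[...,0]<20)&(hsv[...,1]>120)&(abs(f[...,0])<.04)&(abs(f[...,1]+.08)<.04)&(f[...,2]>.037)&(f[...,2]<.06); q=f[m]; print("block top",np.percentile(q,[3,50,97],axis=0).round(4))
E
```

```text
50
[0.0023 0.0086 0.0689] theta 1.388
[0.0013 0.0156 0.0717] theta 1.355
[-0.0059  0.0236  0.0649] theta 1.391
[0.0038 0.0344 0.0655] theta 1.362
[-0.0037  0.0452  0.0615] theta 1.372
[-0.005   0.0525  0.0571] theta 1.398
[0.0041 0.0654 0.0562] theta 1.371
[-0.0055  0.0713  0.0482] theta 1.458
[0.0012 0.082  0.0498] theta 1.403
sample_tube 0.53 [0.564 0.069 0.047]
petri_dish 0.57 [0.433 0.371 0.017]
sample_tube 0.78 [ 0.763 -0.046  0.06 ]
jar 0.72 [ 0.702 -0.289  0.042]
petri_dish 0.88 [0.428 0.376 0.018]
block top [[-0.0218 -0.0984  0.0379]
 [ 0.0081 -0.0733  0.0413]
 [ 0.0207 -0.0476  0.0463]]
```

View pics/side22.png

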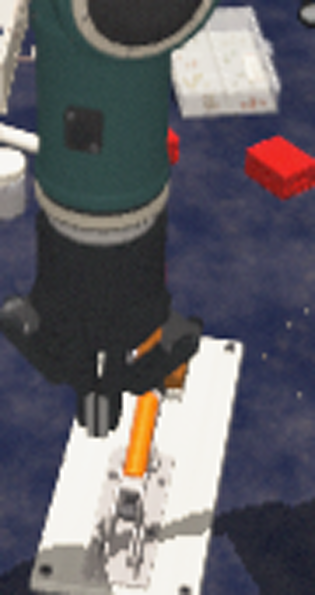

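View pics/top22.png

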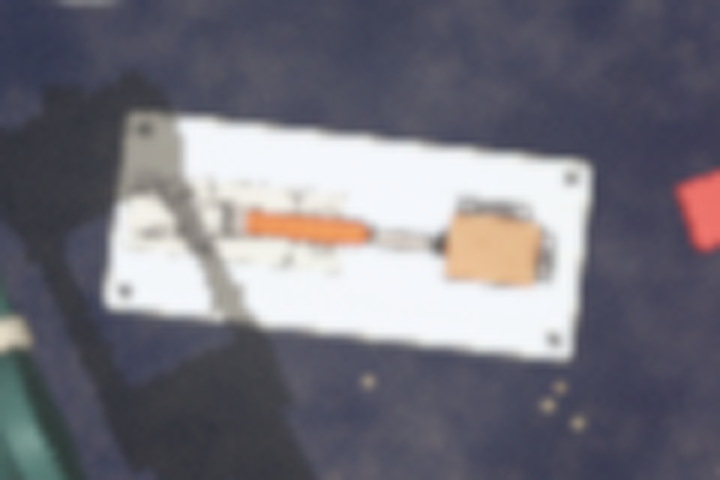

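Run:
```python
from fit import *
p=eyes.read_camera("top")
amb=lambda i:(i[...,0]>1.35*i[...,2])&(i[...,0]>120)
v,f,ov=fit(p,([-.022,.022],[-.03,.03],[.029,.03]),[.546,-.05,-.136],(251,190,275,212),amb,z0=.012)
print(wf([v[0],v[1],0]).round(4),v[2]-FY,f)
bot.finish_job()
print(bot.read_state()["time"])
```

```text
[ 0.0018 -0.0797  0.    ] -0.012615446504837202 0.05507618188858032
the job is handed in; nothing more can be done
the job is handed in; nothing more can be done
```

The amber block is home in the corner of the nest, the clamp handle is locked, and I handed the job in at about 29 s. No verdict was reported.

**What I did**
- **Block:** I gripped the amber block, leaving the three red look-alikes alone, laid it on the plate and slid it to the end stop until it pushed back with about 6–8 N. I then moved it sideways to the side stop, about 5 N, and nudged it back to the end stop at about 7 N. Then I let go.
- **Handle:** I pushed it along its arc with the shut fingers. I read at most about 4 N, and the force dropped to zero as it snapped over.

**What did not go to plan**
- **Height reading:** The stated tool height was about 35 mm off from what the cameras showed, so I worked from vision and touch.
- **First sideways slides:** They stuck, most likely from friction against the end stop and plate. I saw up to about 13 N sideways and 17 N vertical. I gripped the block about 8 mm higher, backed off slightly and lifted the block slightly, and then it moved freely.

**Last checks**

| Check | Result |
|---|---|
| Handle angle (depth image) | about 1.36–1.40 rad, locked |
| Pad on block (top picture) | touching |
| Block position in fixture frame (top camera) | x = 1.8 mm, y = −79.7 mm, about 0.7° off square |
| Block x by touch | about −0.5 mm |
| Tube, jar and dish | where they were, within measurement error |

- **x readings disagree:** The camera and touch differ by about 2 mm, which is the camera's own accuracy. Both are within tolerance, though the camera figure is close to the 2 mm limit.
- **Pad force:** I could not measure it directly.
- **Stray detection:** One top-camera "sample tube" detection fell on the clamp and was clearly false.

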